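# Film-covered glass panels into their curing nests, under their press weights

## Task

The two glass panels with the pale green film are ready to cure: lay each one flat, film up as it lies, between the white pins of the nest it fits, fully down on the rubber pad. Then stand the large brass weight upright on the middle of the long panel and the small brass weight on the middle of the short one, setting them down gently so that the glass takes no blow. Leave the bare dark panel and the roll of amber tape where they are.

Things in the scene. Friction and masses are not known exactly. Their poses are not given: they have to be found in the camera images.
- long_panel: Long glass panel with pale green film, 100 x 46 mm, 8 mm thick: black carrier below, glass and green film above. 0.09 kg, loose, lies flat on the left bench. Origin: centre of its underside; x along its length, z up. Take it across its 46 mm width, from above.
- short_panel: Short glass panel with pale green film, made alike, 76 x 36 mm, 8 mm thick, 0.055 kg, loose, lies flat on the left bench. Origin: centre of its underside; x along its length, z up.
- bare_panel: Bystander: panel of the long size, 100 x 46 x 8 mm, without film, almost black on top. Loose on the left bench; stays where it is. Origin: centre of its underside; x along its length.
- large_weight: Large brass press weight, 0.40 kg, loose, standing upright on the left bench, 53 mm high: round body 44 mm in diameter up to 30 mm, neck 22 mm in diameter at 36 to 40 mm, knob 33 mm in diameter from 43 to 53 mm. Origin: centre of its underside; z up. Can be gripped by the body or by the knob.
- small_weight: Small brass press weight, 0.20 kg, loose, standing upright on the left bench, 37 mm high: round body 33 mm in diameter up to 25 mm, knob about 26 mm in diameter above. Origin: centre of its underside; z up. Can be gripped by the body.
- long_nest: Fixed on the right bench: base 134 x 80 x 8 mm; black rubber pad 88 x 30 mm, its top 18 mm above the bench: there the long panel's underside rests, with 3 mm play all round. Six white pins, 10 mm thick, straight to 28 mm, tapering to 3 mm at 40 mm height, at (x, y) = (+-58, 0), (+-46, +-31) mm; sides open between for the fingers. Origin: centre of the base's underside; x along its length.
- short_nest: As the long nest, for the short panel, fixed on the right bench: base 110 x 70 x 8 mm; rubber pad 64 x 20 mm, its top 18 mm above the bench, 3 mm play all round; same pins, at (x, y) = (+-46, 0), (+-34, +-26) mm. Origin: centre of the base's underside; x along its length. A grey machine post rises from the bench behind the nests, about 0.1 m beyond their bases.
- tape_roll: Bystander: roll of amber tape, 66 mm in diameter, 20 mm high, lying loose on the left bench; stays where it is. Origin: centre of its underside.
Things that resemble listed ones, but are neither listed nor needed, are in the scene too. What is shaped like the large_weight but blue or pink is not meant.

How it is judged:
At the end, for the whole second after the job is handed in: Each green panel fully down between the pins of its nest (8 mm, 0.15 rad; underside 15.5 to 20.5 mm above the nest's); the large weight upright on the long panel, the small one on the short, within 12 mm of its centre; all released, at rest; bare panel and tape moved under 20 mm (horizontal distance between long_panel and long_nest below 0.008 m and z of long_panel in the frame of long_nest between 0.0155 and 0.0205 m and angle between the x axis of long_panel and the x axis of long_nest, either way round below 0.15 rad and angle between each of long_panel, short_panel's own z axis and vertical below 0.04 rad and horizontal distance between large_weight and long_panel below 0.012 m and z of large_weight in the frame of long_panel between 0.005 and 0.011 m and angle between each of large_weight, small_weight's own z axis and vertical below 0.06 rad and linear speed of each of long_panel, large_weight, short_panel, small_weight below 0.02 m/s and angular speed of each of large_weight, small_weight below 0.2 rad/s and horizontal distance between short_panel and short_nest below 0.008 m and z of short_panel in the frame of short_nest between 0.0155 and 0.0205 m and angle between the x axis of short_panel and the x axis of short_nest, either way round below 0.15 rad and horizontal distance between small_weight and short_panel below 0.012 m and z of small_weight in the frame of short_panel between 0.005 and 0.011 m and distance of each of bare_panel, tape_roll from where it was at the start of the episode below 0.02 m); the robot touches nothing.
It fails at once if the large weight is dropped on its panel, or strikes or presses a panel hard (contact force between large_weight and long_panel above 60 N or contact force between large_weight and short_panel above 60 N or contact force between large_weight and bare_panel above 60 N or (horizontal distance between large_weight and long_panel below 0.03 m and z of large_weight in the frame of long_panel below 0.03 m and linear speed of large_weight above 0.4 m/s)).
It fails at once if the small weight is dropped on its panel, or strikes or presses a panel hard (contact force between small_weight and long_panel above 60 N or contact force between small_weight and short_panel above 60 N or contact force between small_weight and bare_panel above 60 N or (horizontal distance between small_weight and short_panel below 0.03 m and z of small_weight in the frame of short_panel below 0.03 m and linear speed of small_weight above 0.4 m/s)).
It fails at once if the bare dark panel is moved by more than 20 mm (distance of bare_panel from where it was at the start of the episode above 0.02 m).
It fails at once if the roll of amber tape is moved by more than 20 mm (distance of tape_roll from where it was at the start of the episode above 0.02 m).
It also fails if it takes over 120 s, if anything falls off the work surface, if the arm or the gripper's body presses on something with over 40 N, if the wrist force passes 120 N, or if a joint passes its speed limit or range.

## Robot

A 6-joint arm with a two-finger parallel gripper is mounted at the origin on a cart in front of the work surface, level with it; the furniture and walls round the work are solid. World frame = base frame: x ahead of the robot, y to its left, z up, the work surface at z = 0. Lengths are in m, angles in rad, forces in N, time in s.
With the tool pointing down it reaches from about 0.25 to 0.725 m from the base axis. Payload 9.7 kg.
Tool frame: the origin (TCP) lies at the very end of the fingers, on their centre line; the grasp point (between the pads) lies 19 mm behind it (env.grip_point_offset is the distance from the TCP to the grasp point, in m); x points along the fingers, y is the direction in which the jaws open and shut, and the axes are right-handed (so a half turn about x gives the same grasp; the last joint's range is limited). The gripper opens to 85 mm and grips with 20 to 120 N. Pads are 22 mm wide; open, the fingers measure 114 mm over their backs; the gripper's body (76 mm by 85 mm) begins 54 mm behind the grasp point. The pads swing forward as they close: fully open they stand 13 mm farther back than shut.
Start: joints at [1.225, 0.087, 0.176, 1.66, 0, 1.571], TCP at [0.186, 0.517, 0.231] pointing down, gripper open.
Joint ranges: [-3.13, 3.13], [-0.85, 1.81], [-1.15, 1.24], [-2.2, 2.28], [-1.44, 1.52], [-3.14, 3.14]. Speed limits (rad/s): [2.22, 2.22, 2.57, 3.14, 3.14, 3.14].

## Interface

Orientations are given as [roll, pitch, yaw] about the fixed x, y, z axes, in that order (R = Rz(yaw) Ry(pitch) Rx(roll)).
In Python, from station import env, camera, camera_info, job gives the robot as it stands.
- The arm moves only by the shell command python3 -m creep 'ROWS'. ROWS is JSON, a list of rows, each a list of 3 entries, a list of its own where there are three numbers: the shift along the tool's x, y, z in m, then the turn, a rotation vector about the tool's x, y, z in rad, then the closure in counts, from 0 (fully open) to 255 (shut). In form: [[[x, y, z], [wx, wy, wz], fingers], ...]. A call has 1 to 20 rows; each row shifts and turns the pose as measured when the row begins, along the tool's axes as they then stand; what a row does not reach is not made up. A row lasts 1/10 s, in which the tool goes at most 50 mm and 8.59 degrees, less where a joint would pass 70% of its speed; a pose out of reach is approached as far as the arm can. A call is refused whole if a number of a shift passes 0.05 or a number of a turn 0.15, either way. A call with a gripper value outside its range is refused whole. The fingers move at their own pace and stop on an object; the grip force is fixed at half the most. Time passes only in rows, so rows that do not move let the fingers close. It gives the time, the measured TCP pose, the force and the opening at its end, in the units of the state.
- env.sense(): the state, without advancing time (a new reading comes with each control period).
- camera(name): name is "scene" or "side" or "wrist"; returns the picture (480x640x3 uint8, red, green, blue); there is no depth.
- camera_info(name): a dict with "fx", "fy", "cx", "cy" (pixels), "cam_to_world" (4x4, takes a point from camera to world coordinates). Camera axes: x right, y down, z forward; pixel columns grow to the right and rows downward; lengths in m; the calibration is good to about 2 mm. A picture is of the moment at which its call begins: read the wrist's pose just before it. camera_info takes no time and is no camera call; for the wrist camera it gives the pose at the moment of the call.
- job.close_job(): hands the job in, once; it reports no verdict.
The state is a dict: "t": time; "q": joint angles; "dq": joint speeds; "tau": joint torques, N m; "tcp_pos": TCP position; "tool_rot": TCP orientation; "wrist_force": force on the tool from outside, world axes, zero at the start; "moment": the same for the moment, N m; "opening": finger opening in m.
Only numpy, scipy, OpenCV 4.12 (cv2) and the standard library are available. Lean on these libraries where they do the work, as an engineer would, in place of code of your own. Each camera call takes 0.05 s, during which the arm holds its last target. There are 200 camera calls.

## Working session

There is one attempt and no reset: what is moved stays moved. The work goes in short steps, Python scripts to look and compute and a shell command to move; the robot and the scene stay as the last step left them, time stands still between calls to the robot, and variables do not carry over. Pictures are saved under pics/ and viewed, about 12 in all and at most 16, crops included, and the job is handed in when it is done.

```bash
ls; mkdir -p pics; python3 - <<'E'
from station import env,camera,camera_info
import cv2
print(env.sense())
for n in ["scene","side","wrist"]:
    im=camera(n); cv2.imwrite(f"pics/a_{n}.png",im[:,:,::-1])
    c=camera_info(n); print(n,c)
E
```

```text
pics
{'t': 0.0, 'q': array([1.22503977e+00, 8.74644782e-02, 1.75089526e-01, 1.65980916e+00,
       4.55091125e-05, 1.57080727e+00]), 'dq': array([ 0.00063835,  0.00034132,  0.00047693, -0.00099093,  0.00217702,
        0.00144053]), 'tau': array([-1.57746097e-03, -5.20393574e+01,  4.64802861e+01,  1.63009192e-02,
       -1.18598159e-04, -1.09212756e-06]), 'tcp_pos': array([0.18630331, 0.51722129, 0.23055777]), 'tool_rot': array([-1.60356623,  1.5694078 , -1.94933376]), 'wrist_force': array([-0.07996813, -0.44752399, -0.60869974]), 'moment': array([-0.02868686,  0.02514527, -0.02003805]), 'opening': 0.08537178311789066}
scene {'fx': 583.9934703219025, 'fy': 583.9934703219025, 'cx': 327.17904909903814, 'cy': 245.51487138209137, 'cam_to_world': array([[ 0.65253372, -0.56362023,  0.50648985, -0.32924214],
       [-0.75774616, -0.48135087,  0.4405929 , -0.59458263],
       [-0.00452774, -0.67129246, -0.74117874,  1.36854312],
       [ 0.        ,  0.        ,  0.        ,  1.        ]])}
side {'fx': 531.2151470968761, 'fy': 531.2151470968761, 'cx': 310.5616962970041, 'cy': 228.5461387200523, 'cam_to_world': array([[-0.84462397, -0.2911285 ,  0.44928227, -0.15848539],
       [-0.53512987,  0.48371374, -0.69257276,  1.28916377],
       [-0.01569634, -0.82538792, -0.56434777,  0.95328952],
       [ 0.        ,  0.        ,  0.        ,  1.        ]])}
wrist {'fx': 420.42449989986557, 'fy': 420.42449989986557, 'cx': 328.63578828983475, 'cy': 242.58767795355084, 'cam_to_world': array([[ 3.39139260e-01,  8.90354314e-01,  3.03733037e-01,
         1.07609776e-01],
       [ 9.40735777e-01, -3.20676889e-01, -1.10374505e-01,
         5.46038078e-01],
       [-8.72251068e-04,  3.23164862e-01, -9.46342280e-01,
         3.72656142e-01],
       [ 0.00000000e+00,  0.00000000e+00,  0.00000000e+00,
         1.00000000e+00]])}
```

View pics/a_scene.png

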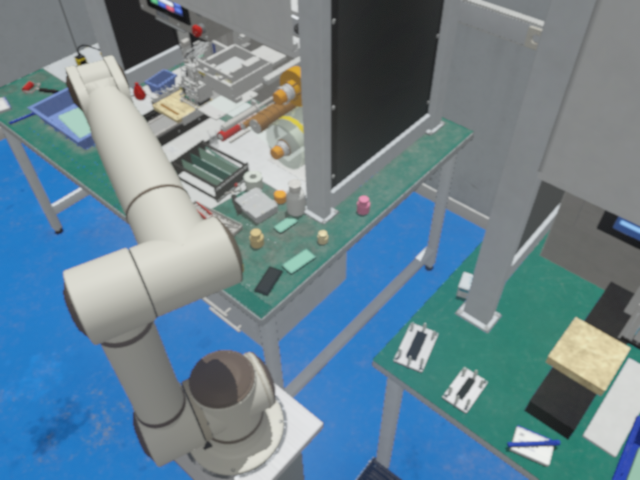

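View pics/a_side.png

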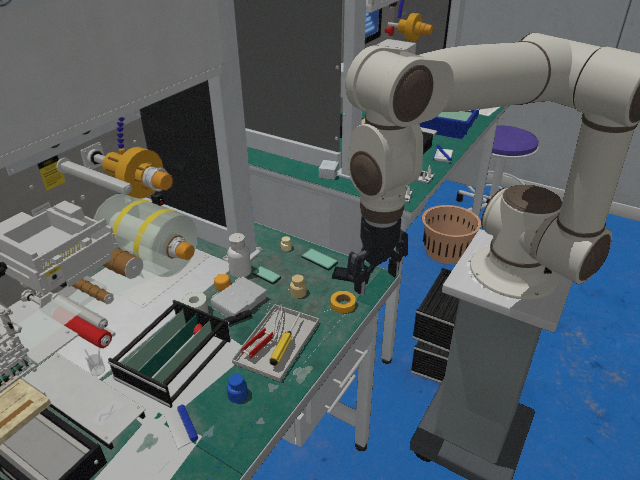

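View pics/a_wrist.png

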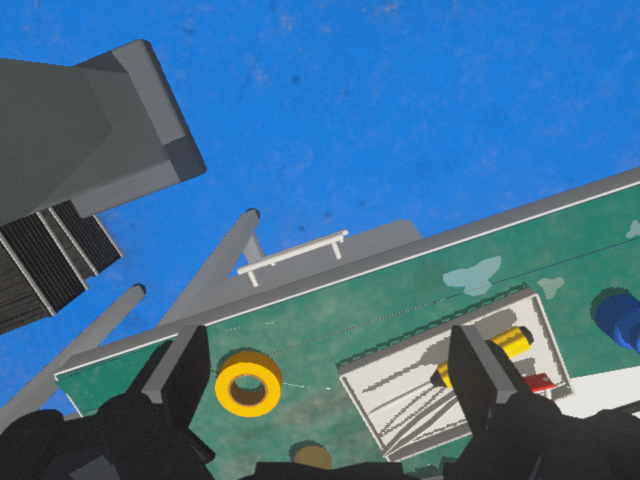

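The scene view shows:
- Green panels: long at about (300,262), short at (285,225). The bare dark panel is at (268,280).
- Brass weights: large at (257,239), small at (323,237).
- Lookalikes: pink weight (363,205), blue weight (side view 237,388), orange cap (281,197), grey bottle (296,200).
- Nests: long at (416,346), short at (465,388). The tape roll is at side view (342,302).

Next I'll localise them by masks and check the choice in a crop.

```bash
cat > h.py <<'E'
import numpy as np,cv2
from station import env,camera,camera_info
from scipy.spatial.transform import Rotation as R
def ray(c,uv,z):
    T=c["cam_to_world"]; d=T[:3,:3]@np.array([(uv[0]-c["cx"])/c["fx"],(uv[1]-c["cy"])/c["fy"],1])
    o=T[:3,3]; return o+d*(z-o[2])/d[2]
def proj(c,p):
    T=c["cam_to_world"]; q=T[:3,:3].T@(np.asarray(p)-T[:3,3]); return c["fx"]*q[0]/q[2]+c["cx"],c["fy"]*q[1]/q[2]+c["cy"]
def blobs(im,lo,hi,amin=25):
    m=cv2.inRange(cv2.cvtColor(im,cv2.COLOR_RGB2HSV),lo,hi)
    return [k for k in cv2.findContours(m,cv2.RETR_EXTERNAL,cv2.CHAIN_APPROX_NONE)[0] if cv2.contourArea(k)>amin]
def rect(c,k,z):  # contour -> world rectangle centre, size, angle of long side
    P=np.array([ray(c,p[0],z)[:2] for p in k],np.float32)
    (x,y),(a,b),t=cv2.minAreaRect(P*1000)
    if a<b: a,b,t=b,a,t+90
    return round(x),round(y),round(a),round(b),round((t+90)%180-90,1)
E
python3 - <<'E'
from h import *
for n in ["scene","side"]:
    im=cv2.imread(f"pics/a_{n}.png")[:,:,::-1]; c=camera_info(n)
    hsv=cv2.cvtColor(im,cv2.COLOR_RGB2HSV)
    if n=="scene":
        for u,v in [(285,225),(300,262),(268,280),(257,239),(323,237),(416,335),(465,380)]: print((u,v),hsv[v,u],np.round(ray(c,(u,v),0.008),3))
    for lab,lo,hi,z in [("green",(55,50,130),(90,130,255),.008),("brass",(12,60,120),(30,190,255),.03),("white",(0,0,180),(180,30,255),.02)]:
        for k in blobs(im,lo,hi):
            r=rect(c,k,z)
            if 0<r[0]<750 and abs(r[1])<750: print(n,lab,cv2.boundingRect(k),r)
im=cv2.imread("pics/a_scene.png")
a=cv2.resize(im[180:310,220:380],(640,520),interpolation=2); cv2.imwrite("pics/b1.png",a)
b=cv2.resize(im[310:430,370:530],(640,480),interpolation=2); cv2.imwrite("pics/b2.png",b)
E
```

```text
(285, 225) [ 79  62 207] [0.58  0.377 0.008]
(300, 262) [ 79  63 207] [0.495 0.233 0.008]
(268, 280) [99 33 78] [0.38  0.258 0.008]
(257, 239) [ 22  78 150] [0.477 0.402 0.008]
(323, 237) [ 25  53 150] [0.62  0.248 0.008]
(416, 335) [105  29 105] [ 0.507 -0.189  0.008]
(465, 380) [ 90   3 195] [ 0.476 -0.366  0.008]
scene green (485, 396, 8, 12) (463, -443, 30, 15, 43.5)
scene green (441, 365, 48, 47) (461, -378, 130, 81, 2.6)
scene green (582, 345, 58, 91) (694, -672, 323, 41, 2.3)
scene green (392, 318, 48, 55) (493, -201, 173, 102, 16.4)
scene green (258, 216, 51, 20) (584, 391, 157, 70, -23.3)
scene green (223, 209, 28, 21) (504, 513, 119, 33, -88.1)
scene green (279, 205, 7, 6) (632, 441, 24, 20, 43.5)
scene green (215, 199, 18, 11) (513, 602, 57, 40, -32.1)
scene brass (548, 349, 60, 45) (669, -581, 127, 116, 55.6)
scene brass (563, 336, 15, 17) (736, -522, 50, 33, 52.2)
scene brass (250, 229, 13, 19) (465, 392, 78, 37, 45.0)
scene brass (273, 190, 14, 14) (650, 467, 65, 44, 43.4)
scene white (512, 446, 41, 19) (405, -594, 96, 43, -49.4)
scene white (513, 427, 33, 15) (442, -55
[... 732 characters left out ...]
 (524, 739, 166, 26, -85.9)
side green (257, 266, 23, 15) (581, 382, 73, 32, -4.8)
side green (302, 249, 35, 19) (493, 242, 97, 44, -6.4)
side brass (269, 332, 24, 30) (376, 602, 94, 25, -77.5)
side brass (330, 291, 26, 17) (334, 385, 65, 61, 31.3)
side brass (290, 275, 14, 15) (473, 390, 59, 34, -61.1)
side brass (214, 274, 16, 15) (650, 490, 58, 41, -49.1)
side brass (281, 237, 9, 14) (601, 261, 66, 23, -59.9)
side brass (423, 205, 58, 32) (225, -110, 176, 175, 87.9)
side white (119, 310, 56, 52) (677, 732, 190, 15, -87.4)
side white (85, 262, 141, 117) (730, 677, 397, 367, -52.2)
side white (444, 229, 85, 79) (41, 30, 306, 196, 89.9)
side white (435, 150, 11, 9) (428, -549, 69, 38, -68.6)
```

View pics/b1.png

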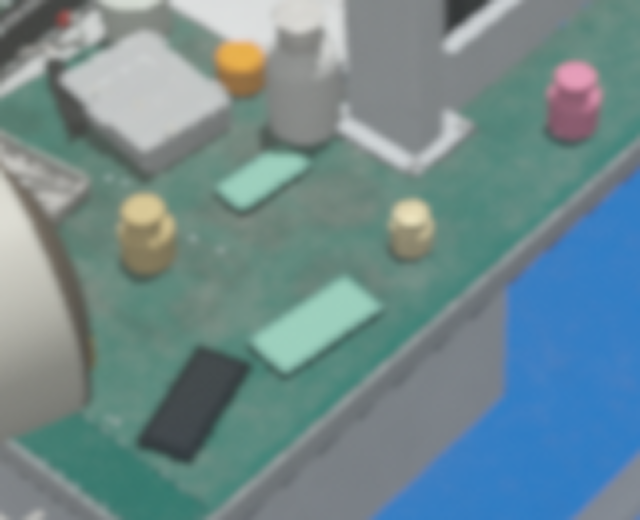

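View pics/b2.png

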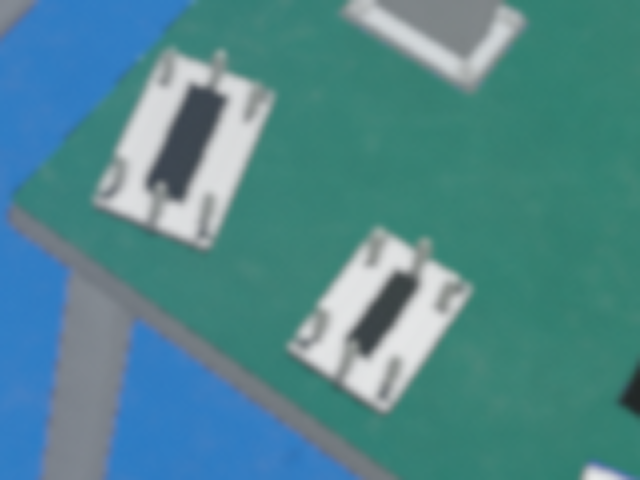

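The crops confirm the choice: mint long panel, mint short panel and two brass weights, with the dark panel and pink weight set apart. Both nests are white plates with black pads. Next I'll work out the move to above the long panel.

```bash
cat >> h.py <<'E'
def go(x,y,z,jaw):
    """prints tool-frame shift (m) and rotation vector (rad) to tool-down pose, jaw axis at angle jaw deg mod 180"""
    s=env.sense(); M=R.from_euler('xyz',s["tool_rot"]).as_matrix()
    a=np.deg2rad(jaw); Y=np.array([np.cos(a),np.sin(a),0])
    if Y@M[:,1]<0: Y=-Y
    X=np.array([0,0,-1.]); G=np.c_[X,Y,np.cross(X,Y)]
    d=M.T@(np.array([x,y,z])-s["tcp_pos"]); w=R.from_matrix(M.T@G).as_rotvec()
    print("t",round(s["t"],2),"tcp",np.round(s["tcp_pos"],4),"jaw",round(np.degrees(np.arctan2(M[1,1],M[0,1])),1),"tilt",np.round(M[2],3),"open",round(s["opening"],4),"F",np.round(s["wrist_force"],1))
    print("  mm",np.round(d*1000,1),"rot",np.round(w,3),"q6",round(s["q"][5],2))
def snap(n,name):
    c=camera_info(n); im=camera(n); cv2.imwrite(f"pics/{name}.png",im[:,:,::-1]); return im,c
E
python3 - <<'E'
from h import *
go(.493,.242,.20,84)
c=camera_info("scene")
for n,u,z in [("bottle base",(295,215),0),("tape",0,0)][:1]: print(n,ray(c,u,z))
for n,cor,z in [("long nest",[(412,322.5),(438.5,332.5),(423,372.5),(393,360.5)],.008),("short",[(465,367),(487.5,382),(467,413.5),(442,397)],.008)]:
    print(n,rect(c,np.array(cor)[:,None],z))
E
```

```text
t 0.15 tcp [0.1864 0.5173 0.2307] jaw 70.2 tilt [-1.    -0.001 -0.   ] open 0.0852 F [-0.9  0.1  0.1]
  mm [  30.9 -155.   381.8] rot [-0.241 -0.     0.001] q6 1.57
bottle base [0.64015295 0.38937936 0.        ]
long nest (478, -212, 137, 84, 15.2)
short (453, -382, 113, 72, 0.9)
```

```bash
python3 -m creep '[[[0.003,-0.0155,0.038],[0,0,0],80],[[0.003,-0.0155,0.038],[0,0,0],80],[[0.003,-0.0155,0.038],[0,0,0],80],[[0.003,-0.0155,0.038],[0,0,0],80],[[0.003,-0.0155,0.038],[0,0,0],80],[[0.003,-0.0155,0.038],[0,0,0],80],[[0.003,-0.0155,0.038],[0,0,0],80],[[0.003,-0.0155,0.038],[0,0,0],80],[[0.003,-0.0155,0.038],[0,0,0],80],[[0.003,-0.0155,0.038],[0,0,0],80],[[0,0,0],[-0.12,0,0],80],[[0,0,0],[-0.12,0,0],80],[[0,0,0],[0,0,0],80]]'
python3 - <<'E'
from h import *
im,c=snap("wrist","c1")
go(.493,.242,.10,84)
for k in blobs(im,(60,40,130),(95,130,255),200): print(cv2.boundingRect(k),rect(c,k,.008))
for k in blobs(im,(12,60,100),(30,200,255),200): print("brass",cv2.boundingRect(k),rect(c,k,.03))
E
```

```text
t: 1.45
tcp_pos: [0.5022, 0.2304, 0.1944]
tool_rot: [-2.323, 1.564, -2.42]
wrist_force: [1.4, -0.3, 0.2]
opening: 0.0588
t 1.5 tcp [0.5021 0.2306 0.1945] jaw 84.3 tilt [-1.    -0.005 -0.005] open 0.0586 F [ 0.1 -0.3  0.2]
  mm [94.5 10.9 -9.7] rot [ 0.005 -0.005  0.005] q6 0.53
(400, 438, 23, 36) (759, 284, 44, 18, -16.1)
(562, 307, 44, 53) (633, 445, 50, 31, 42.2)
(563, 0, 60, 31) (378, 426, 40, 18, -82.6)
(266, 0, 353, 469) (562, 320, 411, 275, 0.0)
brass (593, 330, 47, 58) (651, 460, 60, 38, 7.6)
brass (340, 308, 39, 50) (603, 246, 47, 31, -1.7)
brass (510, 116, 87, 64) (467, 394, 63, 43, 70.9)
```

View pics/c1.png

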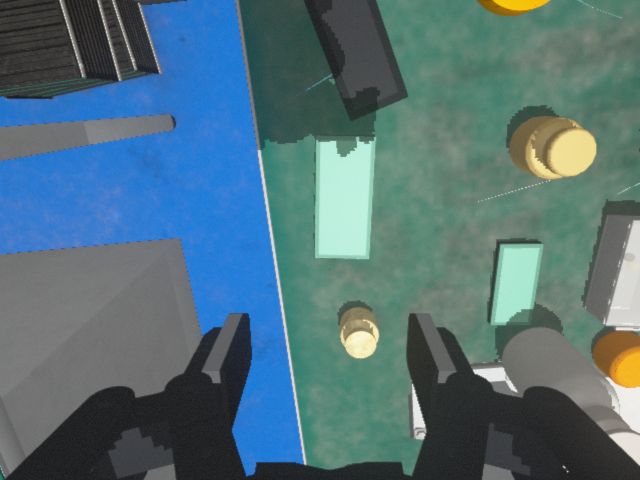

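Wrist view: long panel at (316–375, 136–258), short panel at (491–542, 243–323), small weight base near (357,332), large weight near (545,150). The fingers are clear. I'll measure with a brighter mask.

```bash
python3 - <<'E'
from h import *
im=cv2.imread("pics/c1.png")[:,:,::-1]; c=camera_info("wrist")
for k in blobs(im,(60,40,165),(95,130,255),800): print(cv2.boundingRect(k),rect(c,k,.008))
print([np.round(ray(c,p,.008)*1000) for p in [(317,137),(376,137),(369,259),(316,257)]])
for p,z in [((556,148),.041),((572,150),.053),((362,345),.037)]: print("wt",np.round(ray(c,p,z)*1000))
E
```

```text
(491, 244, 52, 81) (583, 382, 74, 35, -5.1)
(315, 137, 61, 122) (495, 243, 99, 46, -6.3)
[array([444., 227.,   8.]), array([449., 272.,   8.]), array([547., 259.,   8.]), array([541., 215.,   8.])]
wt [465. 391.  41.]
wt [466. 396.  53.]
wt [610. 247.  37.]
```

```bash
python3 -m creep '[[[0.04,0.006,-0.004],[-0.005,-0.005,0.005],80],[[0.045,0.006,-0.004],[0,0,0],85],[[0.045,0,0],[0,0,0],85],[[0.03,0,0],[0,0,0],85],[[0,0,0],[0,0,0],85]]'
python3 - <<'E'
from h import *
im,c=snap("wrist","c2")
go(.495,.243,.0,83.7)
E
```

```text
t: 2.0
tcp_pos: [0.4945, 0.2456, 0.031]
tool_rot: [0.565, 1.566, 0.454]
wrist_force: [-1.2, 0.6, 0.6]
opening: 0.0566
t 2.05 tcp [0.4954 0.246  0.0333] jaw 83.7 tilt [-1.     0.004  0.006] open 0.057 F [-0.3 -0.1  0. ]
  mm [33.3 -3.2 -0.3] rot [-0.001  0.006 -0.004] q6 0.57
```

View pics/c2.png

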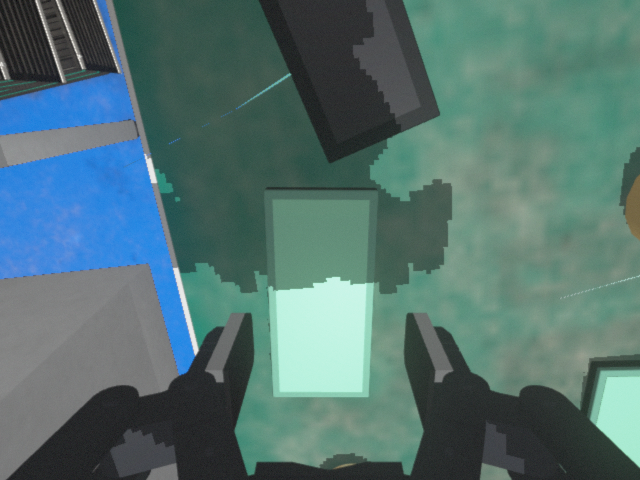

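The panel sits between the fingers, centre at col ~321 against the fingers' 328. I'll correct 3 mm and descend carefully.

```bash
python3 -m creep '[[[0.015,-0.003,0],[0,0.006,-0.004],85],[[0.010,0,0],[0,0,0],85],[[0,0,0],[0,0,0],85]]'; python3 -m creep '[[[0.003,0,0],[0,0,0],85],[[0,0,0],[0,0,0],85]]';python3 -c "
from h import *
go(.495,.243,.0,83.7)"
```

```text
t: 2.35
tcp_pos: [0.4975, 0.2445, 0.0115]
tool_rot: [0.542, 1.565, 0.429]
wrist_force: [-0.8, -0.2, -0.6]
opening: 0.0569
t: 2.55
tcp_pos: [0.4985, 0.2448, 0.0097]
tool_rot: [0.55, 1.563, 0.436]
wrist_force: [0.4, 0.6, 0.4]
opening: 0.0566
t 2.55 tcp [0.4985 0.2448 0.0097] jaw 83.5 tilt [-1.     0.004  0.007] open 0.0566 F [0.4 0.6 0.4]
  mm [ 9.6 -2.2 -3.3] rot [-0.004  0.007 -0.004] q6 0.57
```

```bash
python3 -m creep '[[[0.006,-0.002,-0.004],[0,0.006,-0.004],85],[[0.003,0,0],[0,0,0],85],[[0,0,0],[0,0,0],85]]'; python3 -m creep '[[[0.003,0,0],[0,0,0],85],[[0,0,0],[0,0,0],85]]';python3 -c "
from h import *
go(.495,.243,.0,83.7)"
```

```text
t: 2.85
tcp_pos: [0.4946, 0.2434, 0.001]
tool_rot: [0.405, 1.569, 0.291]
wrist_force: [-0.1, -0.3, -0.0]
opening: 0.0566
t: 3.05
tcp_pos: [0.4946, 0.2434, -0.0022]
tool_rot: [0.402, 1.569, 0.288]
wrist_force: [0.6, 0.2, 0.7]
opening: 0.0569
t 3.05 tcp [ 0.4946  0.2434 -0.0022] jaw 83.5 tilt [-1.     0.001  0.002] open 0.0569 F [0.6 0.2 0.7]
  mm [-2.2 -0.4  0.5] rot [-0.004  0.002 -0.001] q6 0.57
```

```bash
python3 -m creep '[[[0,0,0],[0,0,0],110],[[0,0,0],[0,0,0],135],[[0,0,0],[0,0,0],160],[[0,0,0],[0,0,0],160],[[0,0,0],[0,0,0],160]]'; python3 -m creep '[[[-0.01,0,0],[0,0,0],160],[[-0.03,0,0],[0,0,0],160],[[-0.04,0,0],[0,0,0],160],[[-0.04,0,0],[0,0,0],160],[[0,0,0],[0,0,0],160]]';python3 - <<'E'
from h import *
im,c=snap("wrist","c3")
go(.478,-.212,.11,105.2)
E
```

```text
t: 3.55
tcp_pos: [0.4948, 0.2435, -0.0018]
tool_rot: [0.43, 1.569, 0.316]
wrist_force: [-0.5, -0.3, 0.2]
opening: 0.0442
t: 4.05
tcp_pos: [0.4932, 0.2428, 0.1233]
tool_rot: [-2.304, 1.57, -2.417]
wrist_force: [0.6, 0.2, -1.8]
opening: 0.0443
t 4.1 tcp [0.4924 0.2424 0.1206] jaw 83.5 tilt [-1.    -0.002 -0.003] open 0.0441 F [-0.   0.2 -1.8]
  mm [  11.6 -453.1   37.3] rot [-0.379 -0.004  0.002] q6 0.57
```

View pics/c3.png

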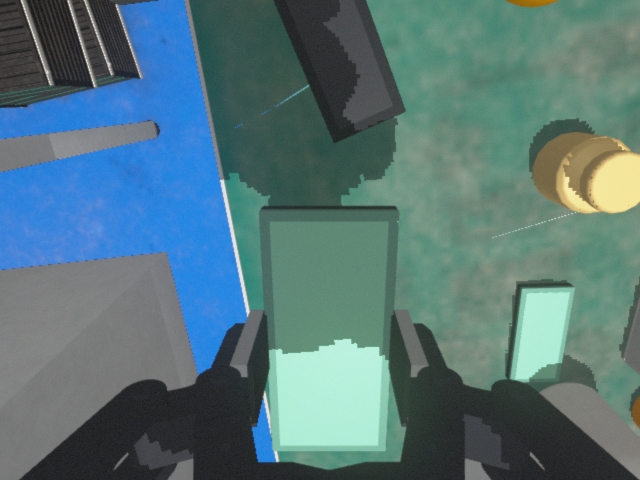

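Panel held straight: it spans cols 262–398, rows 208–451, level. I'll carry it toward the nest and look at the nest from beside it.

```bash
python3 -m creep '[[[-0.01,-0.042,0.002],[0,0,0],160],[[-0.01,-0.042,0.002],[0,0,0],160],[[-0.01,-0.042,0.002],[0,0,0],160],[[-0.01,-0.042,0.002],[0,0,0],160],[[-0.01,-0.042,0.002],[0,0,0],160],[[-0.01,-0.042,0.002],[0,0,0],160],[[-0.01,-0.042,0.002],[0,0,0],160],[[-0.01,-0.035,0.002],[0,0,0],160],[[0,0,0],[-0.13,0,0],160],[[0,0,0],[-0.13,0,0],160],[[0,0,0],[-0.12,0,0],160],[[0,0,0],[0,0,0],160]]';python3 - <<'E'
from h import *
im,c=snap("wrist","c4")
go(.478,-.212,.11,105.2)
E
```

```text
t: 5.3
tcp_pos: [0.4653, -0.0993, 0.1922]
tool_rot: [3.002, 1.551, -3.002]
wrist_force: [-0.6, 0.1, -1.0]
opening: 0.0442
t 5.35 tcp [ 0.4653 -0.0992  0.1921] jaw 105.8 tilt [-1.     0.003 -0.02 ] open 0.044 F [-0.5 -0.1 -2.1]
  mm [  82.2 -112.2  -16.9] rot [ 0.011 -0.02  -0.003] q6 -0.48
```

View pics/c4.png

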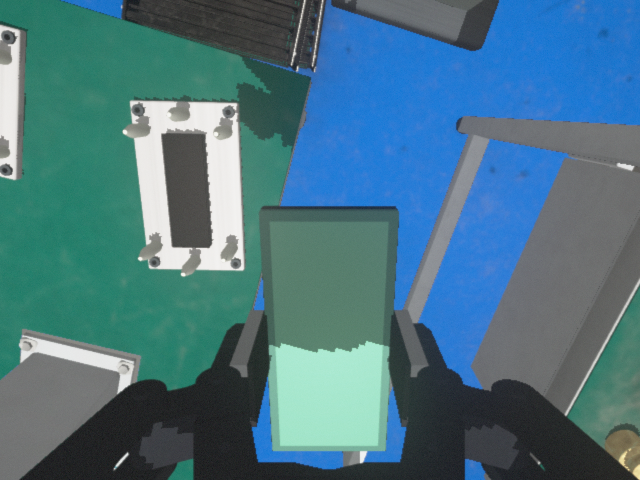

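The nest shows clearly: base corners (131,101), (239,101), (244,270), (151,269), pad (163–212, 134–247). The grey post foot is at lower left (80,350).

```bash
python3 - <<'E'
from h import *
c=camera_info("wrist"); z=env.sense()["tcp_pos"][2]
f=lambda q,z:rect(c,np.array(q)[:,None],z)
print("base",f([(131,101),(239,101),(244,270),(147,269)],.008))
print("pad",f([(163,134),(205,134),(212,247),(172,247)],.018))
print("held",f([(261,207),(397,207),(386,451),(274,451)],z+.010))
im=cv2.imread("pics/c4.png")[:,:,::-1]
for k in blobs(im,(0,0,150),(180,35,255),2000): print(cv2.boundingRect(k),rect(c,k,.008))
k=[k for k in blobs(im,(60,40,90),(95,130,255),500) if 255<cv2.boundingRect(k)[0]<280]
for q in k: print("heldm",cv2.boundingRect(q),rect(c,q,z+.010))
print("post foot",[np.round(ray(c,p,0.0),3) for p in [(22,332),(140,358)]])
E
```

```text
base (476, -208, 136, 81, 13.9)
pad (476, -207, 88, 32, 14.3)
held (464, -99, 99, 44, 16.0)
(123, 100, 122, 171) (477, -212, 133, 87, 14.5)
post foot [array([ 0.646, -0.333,  0.   ]), array([ 0.644, -0.227,  0.   ])]
```

```bash
python3 -c "
from h import *
go(.4775,-.2085,.06,104.3)"; python3 -m creep '[[[0,0,0],[0.025,-0.02,-0.003],160],[[0.02,-0.027,-0.004],[0,0,0],160],[[0.03,-0.027,-0.004],[0,0,0],160],[[0.03,-0.027,-0.004],[0,0,0],160],[[0.03,-0.027,-0.004],[0,0,0],160],[[0.01,0,0],[0,0,0],160],[[0,0,0],[0,0,0],160]]'; python3 - <<'E'
from h import *
im,c=snap("wrist","c5")
go(.4775,-.2085,.06,104.3)
E
```

```text
t 5.35 tcp [ 0.4653 -0.0992  0.1921] jaw 105.8 tilt [-1.     0.003 -0.02 ] open 0.044 F [-0.5 -0.1 -2.1]
  mm [ 132.2 -108.8  -15.4] rot [ 0.027 -0.02  -0.003] q6 -0.48
t: 6.05
tcp_pos: [0.4763, -0.2095, 0.0674]
tool_rot: [-0.191, 1.563, 0.036]
wrist_force: [0.1, 0.1, -1.1]
opening: 0.0442
t 6.1 tcp [ 0.4765 -0.2094  0.0682] jaw 103.0 tilt [-1.    -0.002  0.008] open 0.0443 F [ 0.1  0.1 -1. ]
  mm [8.2 0.7 1.1] rot [-0.022  0.008  0.002] q6 -0.64
```

View pics/c5.png

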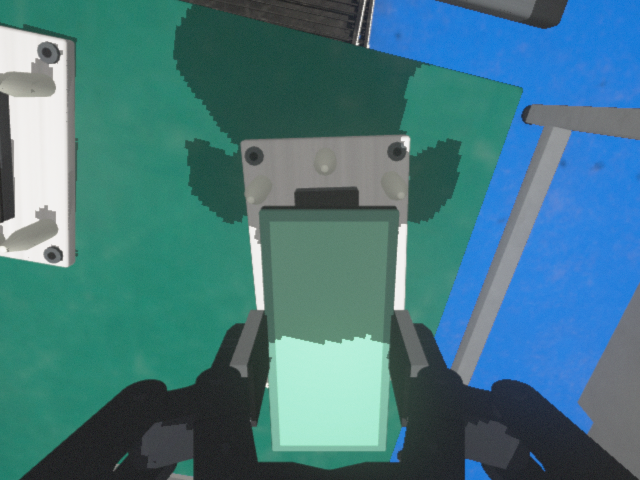

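```bash
python3 - <<'E'
from h import *
c=camera_info("wrist"); z=env.sense()["tcp_pos"][2]
for a,b,h,L in [((241,141),(408,136),.008,.067),((296,188),(358,187),.018,.044),((254,156),(397,152),.010,0)]:
    A,B=ray(c,a,h)[:2],ray(c,b,h)[:2]; d=(B-A)/np.linalg.norm(B-A); n=np.array([d[1],-d[0]]); 
    print("w",np.linalg.norm(B-A),"ang",np.degrees(np.arctan2(d[1],d[0]))-90,"centre",(A+B)/2+n*L)
print("held",rect(c,np.array([(261,207),(397,207),(386,451),(274,451)])[:,None],z+.010))
E
```

```text
w 0.07805659165989413 ang 14.692508358996037 centre [ 0.47771697 -0.2088537 ]
w 0.02860418335155109 ang 13.966594061136789 centre [ 0.47587007 -0.20923978]
w 0.06696566038249328 ang 14.60453649951036 centre [ 0.41950404 -0.22381664]
held (476, -209, 101, 45, 13.1)
```

```bash
python3 -m creep '[[[0.014,0.000,0.001],[-0.024,0.008,0.002],160],[[0.008,0,0],[0,0,0],160],[[0,0,0],[0,0,0],160]]'; python3 -c "
from h import *
go(.4775,-.209,.016,104.5)"
```

```text
t: 6.4
tcp_pos: [0.4793, -0.2078, 0.0474]
tool_rot: [-0.697, 1.567, -0.443]
wrist_force: [0.5, 0.2, -0.8]
opening: 0.0444
t 6.4 tcp [ 0.4793 -0.2078  0.0474] jaw 104.5 tilt [-1.    -0.002  0.003] open 0.0444 F [ 0.5  0.2 -0.8]
  mm [31.4 -0.6 -2.2] rot [0.001 0.003 0.002] q6 -0.66
```

```bash
python3 -m creep '[[[0.006,-0.001,-0.002],[0,0.003,0.002],160],[[0.006,0,0],[0,0,0],160],[[0.006,0,0],[0,0,0],160],[[0,0,0],[0,0,0],160]]'; python3 -c "
from h import *
go(.4775,-.209,.016,104.5)"
```

```text
t: 6.8
tcp_pos: [0.4783, -0.2088, 0.0289]
tool_rot: [-0.858, 1.569, -0.604]
wrist_force: [-0.2, -0.4, -0.4]
opening: 0.0442
t 6.8 tcp [ 0.4783 -0.2088  0.0289] jaw 104.6 tilt [-1.    -0.001  0.001] open 0.0442 F [-0.2 -0.4 -0.4]
  mm [12.9 -0.  -0.8] rot [0.001 0.001 0.001] q6 -0.67
```

Underside ~31 mm with no contact force. Continuing down.

```bash
python3 -m creep '[[[0.005,0,-0.001],[0,0,0],160],[[0.004,0,0],[0,0,0],160],[[0.002,0,0],[0,0,0],160],[[0,0,0],[0,0,0],160]]'; python3 -m creep '[[[0.001,0,0],[0,0,0],160],[[0.001,0,0],[0,0,0],160],[[0,0,0],[0,0,0],160]]'; python3 -c "
from h import *
go(.4775,-.209,.016,104.5)"
```

```text
t: 7.2
tcp_pos: [0.4773, -0.2092, 0.017]
tool_rot: [-0.84, 1.569, -0.585]
wrist_force: [1.0, -0.2, -0.7]
opening: 0.0442
t: 7.5
tcp_pos: [0.4776, -0.2094, 0.0166]
tool_rot: [-0.731, 1.568, -0.477]
wrist_force: [-0.0, 0.8, -1.7]
opening: 0.0441
t 7.5 tcp [ 0.4776 -0.2094  0.0166] jaw 104.6 tilt [-1.    -0.002  0.002] open 0.0441 F [-0.   0.8 -1.7]
  mm [0.6 0.4 0. ] rot [0.001 0.002 0.002] q6 -0.67
```

```bash
python3 -m creep '[[[0.002,0,0],[0,0,0],160],[[0,0,0],[0,0,0],160]]'; python3 -m creep '[[[0,0,0],[0,0,0],120],[[0,0,0],[0,0,0],90],[[0,0,0],[0,0,0],75],[[0,0,0],[0,0,0],75],[[-0.02,0,0],[0,0,0],75],[[-0.03,0,0],[0,0,0],75],[[-0.04,0,0],[0,0,0],75],[[-0.04,0,0],[0,0,0],75],[[0,0.05,0],[0,0,0],75],[[0,0.05,0],[0,0,0],75],[[0,0,0],[0,0,0],75]]'; python3 - <<'E'
from h import *
im,c=snap("wrist","c6")
go(.583,.382,.16,85)
E
```

```text
t: 7.7
tcp_pos: [0.4781, -0.2096, 0.0166]
tool_rot: [-0.7, 1.566, -0.445]
wrist_force: [0.3, -0.8, -1.2]
opening: 0.0442
t: 8.8
tcp_pos: [0.4521, -0.1109, 0.1505]
tool_rot: [-0.371, 1.567, -0.12]
wrist_force: [0.2, -0.8, 0.7]
opening: 0.0599
t 8.85 tcp [ 0.4527 -0.1126  0.1502] jaw 104.3 tilt [-1.    -0.002  0.004] open 0.0601 F [ 0.9 -0.6  0.4]
  mm [ -9.9 446.8 248.8] rot [0.338 0.004 0.002] q6 -0.49
```

View pics/c6.png

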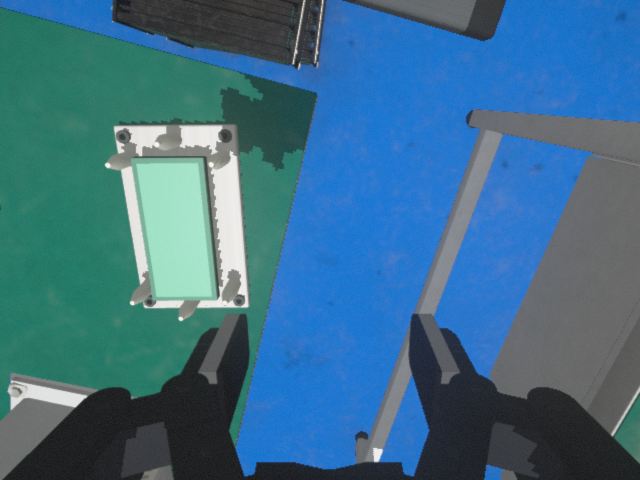

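Seated between all six pins: panel at (133–218, 157–300), looks flat. Next is the short panel. The bottle stands just behind it, so I'll grip it 10 mm nearer to the robot than its centre.

```bash
python3 - <<'E'
from h import *
im=cv2.imread("pics/c6.png")[:,:,::-1]; c=camera_info("wrist")
for k in blobs(im,(60,40,165),(95,130,255),800): print(cv2.boundingRect(k),rect(c,k,.026))
E
python3 -m creep '[[[0,0.044,0.022],[0,0,0],90],[[0,0.044,0.022],[0,0,0],95],[[0,0.044,0.022],[0,0,0],95],[[0,0.044,0.022],[0,0,0],95],[[0,0.044,0.022],[0,0,0],95],[[0,0.044,0.022],[0,0,0],95],[[0,0.044,0.022],[0,0,0],95],[[0,0.044,0.022],[0,0,0],95],[[0,0.044,0.022],[0,0,0],95],[[0,0.044,0.022],[0,0,0],95],[[0,0,0],[0.12,0,0],95],[[0,0,0],[0.12,0,0],95],[[0,0,0],[0.1,0,0],95],[[0,0,0],[0,0,0],95]]'; python3 - <<'E'
from h import *
im,c=snap("wrist","c7")
for k in blobs(im,(60,40,165),(95,130,255),800): print(cv2.boundingRect(k),rect(c,k,.008))
go(.573,.383,.03,85)
E
```

```text
(131, 158, 86, 143) (479, -210, 99, 45, 14.6)
t: 10.25
tcp_pos: [0.5716, 0.3732, 0.1363]
tool_rot: [-1.413, 1.56, -1.527]
wrist_force: [0.2, -0.5, 0.2]
opening: 0.0538
(318, 191, 54, 105) (583, 382, 75, 35, -4.9)
t 10.3 tcp [0.5715 0.373  0.1362] jaw 83.6 tilt [-1.    -0.011  0.002] open 0.0532 F [ 0.1 -0.4 -1. ]
  mm [106.1  11.3   0.2] rot [-0.024  0.001  0.011] q6 0.69
```

View pics/c7.png

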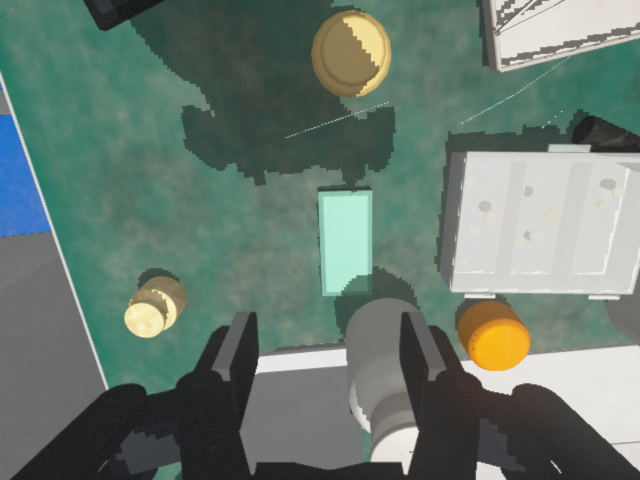

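The short panel lies at (318–372, 191–296), with the bottle's near edge just past its far end at (385,300). With the grip at x=0.571 the gripper body clears the bottle by about 8 mm.

```bash
python3 -m creep '[[[0.03,0.006,-0.001],[-0.024,0,0.011],110],[[0.04,0.006,-0.001],[0,0,0],110],[[0.03,0,0],[0,0,0],110],[[0,0,0],[0,0,0],110]]'; python3 -c "
from h import *
go(.571,.383,-.002,85.1)"
```

```text
t: 10.7
tcp_pos: [0.5739, 0.3831, 0.034]
tool_rot: [0.477, 1.566, 0.401]
wrist_force: [-0.5, 0.3, 0.2]
opening: 0.0485
t 10.7 tcp [0.5739 0.3831 0.034 ] jaw 85.6 tilt [-1.     0.002  0.004] open 0.0485 F [-0.5  0.3  0.2]
  mm [36.  -0.4 -3. ] rot [ 0.009  0.004 -0.002] q6 0.67
```

```bash
python3 -m creep '[[[0.015,0,-0.003],[0.009,0.004,-0.002],110],[[0.012,0,0],[0,0,0],110],[[0.005,0,0],[0,0,0],110],[[0,0,0],[0,0,0],110]]'; python3 -c "
from h import *
go(.571,.383,-.0,85.1)"
```

```text
t: 11.1
tcp_pos: [0.5728, 0.3832, 0.0035]
tool_rot: [0.669, 1.567, 0.585]
wrist_force: [1.0, -0.3, 0.0]
opening: 0.0485
t 11.1 tcp [0.5728 0.3832 0.0035] jaw 85.2 tilt [-1.     0.002  0.003] open 0.0485 F [ 1.  -0.3  0. ]
  mm [ 3.5 -0.4 -1.8] rot [ 0.002  0.003 -0.002] q6 0.67
```

```bash
python3 -m creep '[[[0.0035,0,-0.001],[0,0.003,-0.002],110],[[0,0,0],[0,0,0],135],[[0,0,0],[0,0,0],160],[[0,0,0],[0,0,0],190],[[0,0,0],[0,0,0],190],[[0,0,0],[0,0,0],190]]'; python3 -c "
from h import *
go(.571,.383,-.0,85.1)";  python3 -m creep '[[[-0.01,0,0],[0,0,0],190],[[-0.03,0,0],[0,0,0],190],[[-0.04,0,0],[0,0,0],190],[[-0.04,0,-0.01],[0,0,0],190],[[-0.03,0,-0.03],[0,0,0],190],[[0,0,0],[0,0,0],190]]'; python3 - <<'E'
from h import *
im,c=snap("wrist","c8"); z=env.sense()["tcp_pos"][2]
for k in blobs(im,(60,40,85),(95,130,255),800): 
    b=cv2.boundingRect(k)
    if b[0]<360<b[0]+b[2]+30: print(b,rect(c,k,z+.008))
go(.453,-.26,.19,91)
E
```

```text
t: 11.7
tcp_pos: [0.5733, 0.3844, 0.0034]
tool_rot: [0.742, 1.566, 0.659]
wrist_force: [-0.9, 0.4, 0.0]
opening: 0.0336
t 11.7 tcp [0.5733 0.3844 0.0034] jaw 85.3 tilt [-1.     0.003  0.004] open 0.0336 F [-0.9  0.4  0. ]
  mm [ 3.4 -1.6 -2.2] rot [ 0.003  0.004 -0.003] q6 0.67
t: 12.3
tcp_pos: [0.531, 0.3864, 0.1606]
tool_rot: [0.966, 1.568, 0.882]
wrist_force: [-0.3, -0.8, -0.5]
opening: 0.0338
(0, 0, 640, 441) (500, 393, 201, 158, 85.2)
t 12.35 tcp [0.532  0.386  0.1584] jaw 85.2 tilt [-1.     0.001  0.001] open 0.0339 F [ 0.6 -1.2 -0.3]
  mm [ -32.3 -650.3  -24.4] rot [-0.102  0.001 -0.001] q6 0.71
```

View pics/c8.png

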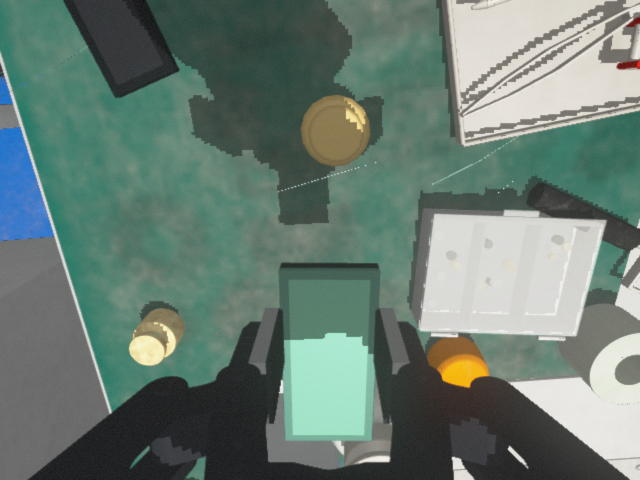

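Short panel held straight, corners (280,264), (379,264), (373,440), (286,440). Now to beside the short nest.

```bash
python3 - <<'E'
from h import *
c=camera_info("wrist"); z=env.sense()["tcp_pos"][2]
print("held",rect(c,np.array([(280,264),(379,264),(373,440),(286,440)])[:,None],z+.0046))
E
python3 -m creep '[[[-0.003,-0.042,-0.002],[0,0,0],190],[[-0.003,-0.042,-0.002],[0,0,0],190],[[-0.003,-0.042,-0.002],[0,0,0],190],[[-0.003,-0.042,-0.002],[0,0,0],190],[[-0.003,-0.042,-0.002],[0,0,0],190],[[-0.003,-0.042,-0.002],[0,0,0],190],[[-0.003,-0.042,-0.002],[0,0,0],190],[[-0.003,-0.042,-0.002],[0,0,0],190],[[-0.003,-0.042,-0.002],[0,0,0],190],[[-0.003,-0.042,-0.002],[0,0,0],190],[[-0.003,-0.042,-0.002],[0,0,0],190],[[-0.003,-0.042,0],[0,0,0],190],[[0,-0.042,0],[0,0,0],190],[[0,-0.042,0],[0,0,0],190],[[0,-0.042,0],[0,0,0],190],[[0,0,0],[-0.1,0,0],190],[[0,0,0],[0,0,0],190]]'; python3 - <<'E'
from h import *
im,c=snap("wrist","c9"); z=env.sense()["tcp_pos"][2]
go(.453,-.382,.06,91)
for k in blobs(im,(0,0,150),(180,40,255),1500): print(cv2.boundingRect(k),rect(c,k,.008))
for k in blobs(im,(0,0,20),(180,140,75),700): print("dark",cv2.boundingRect(k),rect(c,k,.018))
print("held",rect(c,np.array([(280,264),(379,264),(373,440),(286,440)])[:,None],z+.0046))
E
```

```text
held (542, 386, 78, 36, -4.9)
t: 14.05
tcp_pos: [0.4513, -0.2688, 0.1825]
tool_rot: [-3.027, 1.555, -3.011]
wrist_force: [0.6, 0.5, -0.5]
opening: 0.0338
t 14.1 tcp [ 0.4513 -0.2685  0.1824] jaw 90.8 tilt [-1.    -0.002 -0.016] open 0.0335 F [-0.2  0.2 -1.7]
  mm [ 122.6 -113.3    2.1] rot [-0.004 -0.016  0.002] q6 -0.54
(336, 169, 51, 94) (453, -237, 73, 37, 14.6)
(388, 155, 77, 165) (472, -190, 133, 42, 15.0)
(128, 143, 112, 138) (452, -381, 109, 78, 1.8)
dark (0, 267, 629, 213) (597, -275, 579, 214, -89.0)
dark (218, 106, 94, 26) (379, -315, 65, 17, -89.1)
dark (372, 0, 165, 17) (308, -190, 106, 9, -89.1)
dark (190, 0, 176, 94) (333, -303, 114, 57, -89.1)
held (461, -268, 77, 36, 1.0)
```

View pics/c9.png

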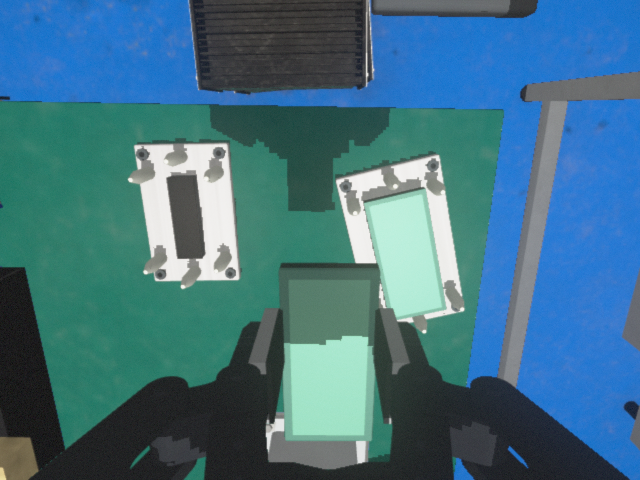

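Nest base corners are (136,143), (228,143), (240,281), (155,281); pad (167–204, 175–259). The long panel is seated.

```bash
python3 - <<'E'
from h import *
c=camera_info("wrist")
f=lambda q,z:rect(c,np.array(q)[:,None],z)
print("base",f([(136,143),(228,143),(240,281),(152,281)],.008))
print("pad",f([(167,175),(196,174),(204,258),(176,260)],.018))
im=cv2.imread("pics/c9.png")[:,:,::-1]
m=cv2.inRange(cv2.cvtColor(im,cv2.COLOR_RGB2GRAY),0,75); m[:150]=0;m[280:]=0;m[:,:150]=0;m[:,225:]=0
k=max(cv2.findContours(m,0,1)[0],key=cv2.contourArea); print(cv2.boundingRect(k),rect(c,k,.018))
E
```

```text
base (452, -377, 110, 72, 0.8)
pad (452, -376, 67, 22, 0.7)
(177, 244, 21, 14) (477, -378, 15, 11, -84.8)
```

```bash
python3 -m creep '[[[0.02,0,0],[0,-0.016,0.002],190],[[0.03,-0.036,-0.003],[0,0,0],190],[[0.03,-0.036,-0.003],[0,0,0],190],[[0.03,-0.036,-0.003],[0,0,0],190],[[0,0,0],[0,0,0],190]]'; python3 - <<'E'
from h import *
im,c=snap("wrist","c10")
go(.4423,-.3785,.0214,90.8)
cv2.imwrite("pics/c10c.png",im[80:480,120:520,::-1])
E
```

```text
t: 14.6
tcp_pos: [0.4452, -0.3762, 0.0688]
tool_rot: [-0.115, 1.568, -0.108]
wrist_force: [-0.6, 0.6, -1.0]
opening: 0.0335
t 14.65 tcp [ 0.446  -0.375   0.0709] jaw 90.4 tilt [-1.    -0.001  0.004] open 0.0339 F [ 0.5  0.4 -0.6]
  mm [49.5 -3.4 -4. ] rot [-0.006  0.004  0.001] q6 -0.71
```

View pics/c10c.png

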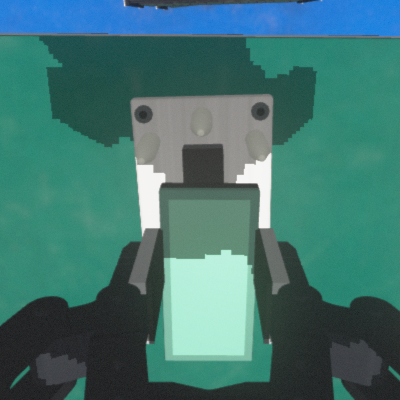

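The crop shows base corners at (251,177) and (391,176) in full-image pixels, and the pad edge at (303..342, 225).

```bash
python3 - <<'E'
from h import *
c=camera_info("wrist"); z=env.sense()["tcp_pos"][2]
for a,b,h,L in [((251,177),(391,176),.008,.055),((303,225),(342,225),.018,.032)]:
    A,B=ray(c,a,h)[:2],ray(c,b,h)[:2]; d=(B-A)/np.linalg.norm(B-A); n=np.array([d[1],-d[0]]); 
    print("w",np.linalg.norm(B-A),"ang",np.degrees(np.arctan2(d[1],d[0]))-90,"centre",(A+B)/2+n*L)
print("held",rect(c,np.array([(280,264),(379,264),(373,440),(286,440)])[:,None],z+.0046))
go(.4423,-.3785,.0214,90.8)
E
```

```text
w 0.06834168063158738 ang 0.8471196919967241 centre [ 0.45338001 -0.37800404]
w 0.01881872623229733 ang 0.439090659089203 centre [ 0.45207229 -0.37762252]
held (456, -374, 78, 36, 0.5)
t 14.65 tcp [ 0.446  -0.375   0.0709] jaw 90.4 tilt [-1.    -0.001  0.004] open 0.0339 F [ 0.5  0.4 -0.6]
  mm [49.5 -3.4 -4. ] rot [-0.006  0.004  0.001] q6 -0.71
```

```bash
python3 -m creep '[[[0.012,-0.003,-0.004],[-0.006,0.004,0.001],190],[[0.010,0,0],[0,0,0],190],[[0,0,0],[0,0,0],190]]'; python3 -c "
from h import *
go(.4427,-.3785,.0214,90.8)"
```

```text
t: 14.95
tcp_pos: [0.4434, -0.3761, 0.0492]
tool_rot: [-0.35, 1.569, -0.335]
wrist_force: [-0.3, 1.0, -0.9]
opening: 0.0334
t 14.95 tcp [ 0.4434 -0.3761  0.0492] jaw 90.8 tilt [-1.    -0.001  0.002] open 0.0334 F [-0.3  1.  -0.9]
  mm [27.8 -2.4 -0.8] rot [0.    0.002 0.001] q6 -0.72
```

```bash
python3 -m creep '[[[0.003,-0.0025,-0.001],[0,0.002,0.001],190],[[0.006,0,0],[0,0,0],190],[[0.005,0,0],[0,0,0],190],[[0,0,0],[0,0,0],190]]'; python3 -c "
from h import *
go(.4427,-.3785,.0214,90.8)"
```

```text
t: 15.35
tcp_pos: [0.4437, -0.3778, 0.0359]
tool_rot: [-0.67, 1.569, -0.654]
wrist_force: [0.1, -0.0, -1.4]
opening: 0.0338
t 15.35 tcp [ 0.4437 -0.3778  0.0359] jaw 90.9 tilt [-1.    -0.001  0.002] open 0.0338 F [ 0.1 -0.  -1.4]
  mm [14.5 -0.7 -1. ] rot [0.002 0.002 0.001] q6 -0.72
```

```bash
python3 -m creep '[[[0.005,-0.001,-0.001],[0,0.002,0.001],190],[[0.005,0,0],[0,0,0],190],[[0.003,0,0],[0,0,0],190],[[0,0,0],[0,0,0],190]]';python3 -m creep '[[[0.003,0,0],[0,0,0],190],[[0,0,0],[0,0,0],190]]'; python3 -c "
from h import *
go(.4427,-.3785,.0214,90.8)"
```

```text
t: 15.75
tcp_pos: [0.4427, -0.3789, 0.0218]
tool_rot: [-2.34, 1.57, -2.324]
wrist_force: [-0.6, -0.5, 0.2]
opening: 0.0339
t: 15.95
tcp_pos: [0.4431, -0.3794, 0.0206]
tool_rot: [-0.948, 1.569, -0.932]
wrist_force: [1.2, -0.4, -0.8]
opening: 0.0339
t 15.95 tcp [ 0.4431 -0.3794  0.0206] jaw 90.9 tilt [-1.    -0.002  0.001] open 0.0339 F [ 1.2 -0.4 -0.8]
  mm [-0.8  0.9 -0.4] rot [0.002 0.001 0.002] q6 -0.72
```

```bash
python3 -m creep '[[[0,0,0],[0,0,0],150],[[0,0,0],[0,0,0],120],[[0,0,0],[0,0,0],110],[[0,0,0],[0,0,0],110],[[-0.02,0,0],[0,0,0],110],[[-0.03,0,0],[0,0,0],110],[[-0.04,0,0],[0,0,0],110],[[-0.04,0,0],[0,0,0],110],[[-0.04,0.04,0],[0,0,0],110],[[0,0.05,0],[0,0,0],110],[[0,0,0],[0,0,0],80]]'; python3 - <<'E'
from h import *
im,c=snap("wrist","c11")
for k in blobs(im,(60,40,165),(95,130,255),800): print(cv2.boundingRect(k),rect(c,k,.026))
go(.466,.392,.15,90)
E
```

```text
t: 17.05
tcp_pos: [0.4406, -0.292, 0.1893]
tool_rot: [2.092, 1.569, 2.105]
wrist_force: [0.6, -0.6, 0.8]
opening: 0.0585
(393, 198, 77, 124) (478, -209, 99, 45, 14.5)
(186, 184, 54, 95) (454, -379, 75, 35, 0.3)
t 17.1 tcp [ 0.4411 -0.2939  0.1897] jaw 90.7 tilt [-1.  0.  0.] open 0.0584 F [-0.3 -0.9 -0.3]
  mm [ 39.8 685.6  33.6] rot [ 0.013  0.    -0.   ] q6 -0.6
```

View pics/c11.png

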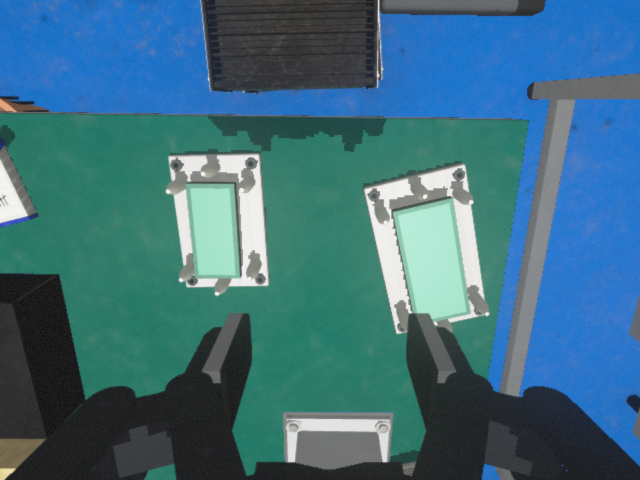

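Both panels are seated and flat: short (187–240, 184–278), long (393–469, 198–321). That was my last viewable picture, so from here I use measured numbers. Next is the large weight.

```bash
python3 -m creep '[[[0,0.045,0.002],[0,0,0],45],[[0,0.045,0.002],[0,0,0],45],[[0,0.045,0.002],[0,0,0],45],[[0,0.045,0.002],[0,0,0],45],[[0,0.045,0.002],[0,0,0],45],[[0,0.045,0.002],[0,0,0],45],[[0,0.045,0.002],[0,0,0],45],[[0,0.045,0.002],[0,0,0],45],[[0,0.045,0.002],[0,0,0],45],[[0,0.045,0.002],[0,0,0],45],[[0,0.045,0.002],[0,0,0],45],[[0,0.045,0.002],[0,0,0],45],[[0,0.045,0.002],[0,0,0],45],[[0,0.045,0.002],[0,0,0],45],[[0,0.045,0.002],[0,0,0],45],[[0,0,0],[0,0,0],45]]'; python3 - <<'E'
from h import *
im,c=snap("wrist","d1")
go(.466,.392,.07,90)
hsv=cv2.cvtColor(im,cv2.COLOR_RGB2HSV)
for k in blobs(im,(14,50,60),(30,220,255),300):
    b=cv2.boundingRect(k); (u,v),r=cv2.minEnclosingCircle(k); print(b,"c",round(u),round(v),round(r),np.round(ray(c,(u,v),.03)*1000), "V",hsv[int(v),int(u)])
E
```

```text
t: 18.7
tcp_pos: [0.4716, 0.4001, 0.1791]
tool_rot: [-1.984, 1.565, -1.984]
wrist_force: [-0.9, -1.4, -1.0]
opening: 0.0705
t 18.75 tcp [0.4716 0.398  0.1795] jaw 90.0 tilt [-1.    -0.006 -0.002] open 0.0703 F [-0.1 -0.9 -1. ]
  mm [109.5  -5.3  -5.4] rot [-0.    -0.002  0.006] q6 0.7
(392, 392, 54, 58) c 419 419 30 [646. 477.  30.] V [ 22 227 246]
(125, 347, 48, 54) c 150 375 30 [602. 253.  30.] V [ 28  65 129]
(294, 180, 61, 68) c 324 213 34 [465. 397.  30.] V [ 26  78 245]
(257, 0, 65, 61) c 288 26 35 [344. 374.  30.] V [76 63 77]
```

```bash
cat >> h.py <<'E'
def weight(c,b,r,h,rk,hk):
    """bounding box of weight -> xy; jaw axis about along world y, camera down = +x"""
    u=b[0]+b[2]/2
    print("near",np.round((ray(c,(u,b[1]),.0)*1000+[r,0,0])[:2],1),"far body",np.round((ray(c,(u,b[1]+b[3]),h)*1000-[r,0,0])[:2],1),"far knob",np.round((ray(c,(u,b[1]+b[3]),hk)*1000-[rk,0,0])[:2],1))
    v=b[1]+b[3]/2; L,Rr=ray(c,(b[0],v),h)*1000,ray(c,(b[0]+b[2],v),h)*1000; print("sides y",L[1],Rr[1],"mid",(L[1]+Rr[1])/2)
E
python3 - <<'E'
from h import *
c=camera_info("wrist")
weight(c,(294,180,61,68),22,.03,16.5,.053)
E
```

```text
near [468.4 394.2] far body [469.3 394.5] far knob [466.6 394.9]
sides y 372.72641306980887 416.3970829738097 mid 394.5617480218093
```

```bash
python3 -m creep '[[[0.03,-0.0035,-0.004],[0,-0.002,0.006],45],[[0.04,0,0],[0,0,0],45],[[0.04,0,0],[0,0,0],45],[[0.02,0,0],[0,0,0],45],[[0,0,0],[0,0,0],45]]'; python3 - <<'E'
from h import *
go(.4675,.3945,.0,90)
E
```

```text
t: 19.25
tcp_pos: [0.4707, 0.389, 0.0451]
tool_rot: [-0.373, 1.569, -0.378]
wrist_force: [-0.6, -0.1, -0.3]
opening: 0.0702
t 19.25 tcp [0.4707 0.389  0.0451] jaw 89.8 tilt [-1.    -0.001  0.002] open 0.0702 F [-0.6 -0.1 -0.3]
  mm [45.1  5.6 -3.3] rot [-0.004  0.002  0.001] q6 0.7
```

```bash
python3 -m creep '[[[0.012,0.0055,-0.003],[0,0.002,0.001],45],[[0.018,0,0],[0,0,0],45],[[0.01,0,0],[0,0,0],45],[[0,0,0],[0,0,0],45]]'; python3 - <<'E'
from h import *
go(.4675,.3945,.001,90)
E
```

```text
t: 19.65
tcp_pos: [0.4702, 0.3941, 0.0071]
tool_rot: [0.852, 1.566, 0.844]
wrist_force: [-0.1, 0.3, 0.6]
opening: 0.07
t 19.65 tcp [0.4702 0.3941 0.0071] jaw 89.6 tilt [-1.     0.004  0.003] open 0.07 F [-0.1  0.3  0.6]
  mm [ 6.1  0.4 -2.7] rot [-0.007  0.003 -0.004] q6 0.7
```

```bash
python3 -m creep '[[[0.006,0,-0.0025],[-0.007,0.003,-0.004],45],[[0,0,0],[0,0,0],80],[[0,0,0],[0,0,0],100],[[0,0,0],[0,0,0],120],[[0,0,0],[0,0,0],145],[[0,0,0],[0,0,0],170],[[0,0,0],[0,0,0],170],[[0,0,0],[0,0,0],170]]'; python3 - <<'E'
from h import *
im,c=snap("wrist","d1b"); go(.4675,.3945,.001,90)
E
python3 -m creep '[[[-0.01,0,0],[0,0,0],170],[[-0.03,0,0],[0,0,0],170],[[-0.04,0,0],[0,0,0],170],[[-0.04,0,0],[0,0,0],170],[[-0.02,0,0],[0,0,0],170],[[0,0,0],[0,0,0],170]]'; python3 - <<'E'
from h import *
im,c=snap("wrist","d2")
z=env.sense()["tcp_pos"][2]
go(.478,-.209,.1,104.5)
for k in blobs(im,(14,50,60),(30,220,255),300):
    b=cv2.boundingRect(k); (u,v),r=cv2.minEnclosingCircle(k); print(b,"c",round(u),round(v),round(r))
E
```

```text
t: 20.45
tcp_pos: [0.4688, 0.3956, 0.0041]
tool_rot: [0.655, 1.567, 0.656]
wrist_force: [0.4, 0.4, -1.6]
opening: 0.0423
t 20.5 tcp [0.4688 0.3956 0.0042] jaw 90.0 tilt [-1.     0.002  0.003] open 0.0422 F [ 0.1  0.6 -0.5]
  mm [ 3.1 -1.1 -1.3] rot [ 0.     0.003 -0.002] q6 0.7
t: 21.1
tcp_pos: [0.4663, 0.3931, 0.148]
tool_rot: [-2.271, 1.567, -2.271]
wrist_force: [0.7, 0.8, -4.5]
opening: 0.0422
t 21.15 tcp [0.466  0.3929 0.1465] jaw 90.0 tilt [-1.    -0.004 -0.004] open 0.0422 F [-0.6 -0.2 -3.4]
  mm [  48.9 -601.7   12.1] rot [-0.253 -0.004  0.004] q6 0.7
(263, 271, 133, 188) c 329 364 94
(261, 0, 72, 64) c 296 28 41
```

```bash
python3 -m creep '[[[0,-0.043,0.001],[0,0,0],170],[[0,-0.043,0.001],[0,0,0],170],[[0,-0.043,0.001],[0,0,0],170],[[0,-0.043,0.001],[0,0,0],170],[[0,-0.043,0.001],[0,0,0],170],[[0,-0.043,0.001],[0,0,0],170],[[0,-0.043,0.001],[0,0,0],170],[[0,-0.043,0.001],[0,0,0],170],[[0,-0.043,0.001],[0,0,0],170],[[0,-0.043,0.001],[0,0,0],170],[[0,-0.043,0.001],[0,0,0],170],[[0,-0.043,0.001],[0,0,0],170],[[0,-0.043,0],[0,0,0],170],[[0,-0.043,0],[0,0,0],170],[[0,0,0],[-0.13,0,0],170],[[0,0,0],[-0.12,0,0],170],[[0,0,0],[0,0,0],170]]'; python3 -c "
from h import *
go(.479,-.209,.06,104.5)"
```

```text
t: 22.85
tcp_pos: [0.4638, -0.2333, 0.116]
tool_rot: [2.99, 1.526, -3.034]
wrist_force: [0.2, 0.6, -4.9]
opening: 0.0419
t 22.85 tcp [ 0.4638 -0.2333  0.116 ] jaw 104.8 tilt [-0.999  0.007 -0.044] open 0.0419 F [ 0.2  0.6 -4.9]
  mm [55.1 19.2 23.4] rot [ 0.006 -0.044 -0.007] q6 -0.71
```

Tilt has built up during the traverse, so I'll level first and then come down.

```bash
python3 -m creep '[[[0,0,0],[0.006,-0.044,-0.007],170],[[0.01,0.019,0.018],[0,0,0],170],[[0.02,0,0],[0,0,0],170],[[0,0,0],[0,0,0],170]]'; python3 - <<'E'
from h import *
go(.479,-.209,.0301,104.5)
im,c=snap("wrist","d3"); z=env.sense()["tcp_pos"][2]
for k in blobs(im,(60,40,85),(95,130,255),800):
    b=cv2.boundingRect(k); print("green",b,rect(c,k,.026))
for k in blobs(im,(14,50,60),(30,220,255),300):
    b=cv2.boundingRect(k); print("brass",b); q=b
E
```

```text
t: 23.25
tcp_pos: [0.4744, -0.208, 0.0799]
tool_rot: [2.336, 1.565, 2.574]
wrist_force: [-0.5, 1.1, -5.4]
opening: 0.0424
t 23.25 tcp [ 0.4744 -0.208   0.0799] jaw 103.7 tilt [-1.     0.004 -0.004] open 0.0424 F [-0.5  1.1 -5.4]
  mm [49.8 -2.2  4.5] rot [-0.015 -0.004 -0.004] q6 -0.65
green (274, 183, 96, 111) (457, -215, 56, 45, 14.8)
green (211, 140, 46, 184) (467, -257, 94, 18, 13.9)
green (294, 118, 152, 210) (437, -181, 120, 50, 44.1)
green (0, 74, 20, 165) (454, -363, 76, 9, -0.3)
brass (263, 271, 132, 187)
```

```bash
python3 -m creep '[[[0.012,-0.002,0.0045],[-0.015,-0.004,-0.004],170],[[0.012,0,0],[0,0,0],170],[[0.006,0,0],[0,0,0],170],[[0,0,0],[0,0,0],170]]'; python3 - <<'E'
from h import *
go(.479,-.209,.0301,104.5)
E
```

```text
t: 23.7
tcp_pos: [0.4806, -0.2094, 0.0499]
tool_rot: [-0.582, 1.568, -0.33]
wrist_force: [0.2, -0.2, -4.5]
opening: 0.0423
t 23.7 tcp [ 0.4806 -0.2094  0.0499] jaw 104.4 tilt [-1.    -0.002  0.003] open 0.0423 F [ 0.2 -0.2 -4.5]
  mm [19.8  0.8 -1.5] rot [-0.001  0.003  0.002] q6 -0.66
```

```bash
python3 -m creep '[[[0.006,0.001,-0.0015],[0,0.003,0.002],170],[[0.005,0,0],[0,0,0],170],[[0.003,0,0],[0,0,0],170],[[0,0,0],[0,0,0],170]]'; python3 -m creep '[[[0.003,0,0],[0,0,0],170],[[0,0,0],[0,0,0],170]]'; python3 - <<'E'
from h import *
go(.479,-.209,.0301,104.5)
E
```

```text
t: 24.1
tcp_pos: [0.4788, -0.2092, 0.0352]
tool_rot: [2.727, 1.571, 2.978]
wrist_force: [-0.7, 0.2, -4.9]
opening: 0.042
t: 24.3
tcp_pos: [0.479, -0.2093, 0.0322]
tool_rot: [-1.013, 1.571, -0.762]
wrist_force: [0.3, -0.5, -4.2]
opening: 0.042
t 24.3 tcp [ 0.479  -0.2093  0.0322] jaw 104.4 tilt [-1. -0.  0.] open 0.042 F [ 0.3 -0.5 -4.2]
  mm [2.1 0.2 0.1] rot [-0.002  0.     0.   ] q6 -0.66
```

```bash
python3 -m creep '[[[0.0013,0,0],[0,0,0],170],[[0,0,0],[0,0,0],170]]'; python3 -m creep '[[[0.0013,0,0],[0,0,0],170],[[0,0,0],[0,0,0],170]]'
```

```text
t: 24.5
tcp_pos: [0.4792, -0.2094, 0.0311]
tool_rot: [-0.727, 1.57, -0.476]
wrist_force: [-0.3, 0.2, -4.5]
opening: 0.0418
t: 24.7
tcp_pos: [0.4794, -0.2095, 0.0302]
tool_rot: [-0.711, 1.569, -0.46]
wrist_force: [-0.2, 0.4, -4.9]
opening: 0.0426
```

```bash
python3 -m creep '[[[0.0013,0,0],[0,0,0],170],[[0,0,0],[0,0,0],170]]'
```

```text
t: 24.9
tcp_pos: [0.4796, -0.2096, 0.0304]
tool_rot: [-0.681, 1.568, -0.43]
wrist_force: [-0.5, 0.1, -3.9]
opening: 0.0422
```

```bash
python3 -m creep '[[[0.0015,0,0],[0,0.003,0.002],170],[[0,0,0],[0,0,0],170]]'; python3 -m creep '[[[0,0,0],[0,0,0],170]]'
```

```text
t: 25.1
tcp_pos: [0.4799, -0.2097, 0.0303]
tool_rot: [-1.5, 1.57, -1.249]
wrist_force: [0.9, -0.0, -5.0]
opening: 0.0421
t: 25.2
tcp_pos: [0.48, -0.2097, 0.0302]
tool_rot: [-1.508, 1.57, -1.257]
wrist_force: [-0.6, -0.1, -1.4]
opening: 0.0421
```

```bash
python3 -m creep '[[[0.0015,0,0],[0,0,0],170],[[0,0,0],[0,0,0],170]]'; python3 -m creep '[[[0,0,0],[0,0,0],170]]'
```

```text
t: 25.4
tcp_pos: [0.4801, -0.2098, 0.0303]
tool_rot: [-0.954, 1.57, -0.703]
wrist_force: [-0.2, -0.0, -4.8]
opening: 0.0421
t: 25.5
tcp_pos: [0.4801, -0.2098, 0.0301]
tool_rot: [-0.931, 1.569, -0.68]
wrist_force: [0.2, -0.2, -2.9]
opening: 0.0421
```

```bash
python3 -m creep '[[[0.0025,0,0],[0,0,0],170],[[0,0,0],[0,0,0],170]]'; python3 - <<'E'
from h import *
import numpy as np
F=[]
for i in range(6): camera("wrist"); s=env.sense(); F.append(s["wrist_force"][2])
print(np.round(F,1),s["tcp_pos"])
E
```

```text
t: 25.7
tcp_pos: [0.4804, -0.21, 0.0305]
tool_rot: [-0.76, 1.568, -0.509]
wrist_force: [-0.0, -0.4, -4.1]
opening: 0.0421
[-4.4  4.8  3.8  3.2  3.4  5.1] [ 0.48048663 -0.20996653  0.03012902]
```

Contact is confirmed: the force turned upward, about +4 N. Releasing.

```bash
python3 -m creep '[[[0,0,0],[0,0,0],125],[[0,0,0],[0,0,0],110],[[0,0,0],[0,0,0],90],[[0,0,0],[0,0,0],70],[[0,0,0],[0,0,0],50],[[0,0,0],[0,0,0],50]]'; python3 -m creep '[[[-0.01,0,0],[0,0,0],50],[[-0.03,0,0],[0,0,0],50],[[-0.04,0,0],[0,0,0],50],[[-0.04,0,0],[0,0,0],50],[[-0.04,0,0],[0,0,0],50],[[0,0,0],[0,0,0],50]]'; python3 - <<'E'
from h import *
im,c=snap("wrist","d4")
for k in blobs(im,(14,50,60),(30,220,255),300): print("brass",cv2.boundingRect(k)); b=cv2.boundingRect(k)
for k in blobs(im,(60,40,165),(95,130,255),500): print("green",cv2.boundingRect(k),rect(c,k,.026))
go(.605,.25,.16,90)
E
```

```text
t: 26.6
tcp_pos: [0.4804, -0.21, 0.029]
tool_rot: [-0.832, 1.569, -0.581]
wrist_force: [-0.3, -0.3, -0.2]
opening: 0.0691
t: 27.2
tcp_pos: [0.4788, -0.2092, 0.1974]
tool_rot: [-1.018, 1.57, -0.767]
wrist_force: [-0.6, 0.1, 0.1]
opening: 0.0686
brass (297, 187, 61, 70)
green (300, 233, 58, 40) (510, -201, 45, 33, -74.7)
green (298, 148, 62, 66) (454, -215, 49, 45, 14.4)
green (81, 65, 57, 116) (454, -379, 75, 35, 0.3)
t 27.25 tcp [ 0.4783 -0.209   0.1949] jaw 104.4 tilt [-1.     0.001 -0.002] open 0.0689 F [-0.1 -0.3 -0.5]
  mm [ 34.8 413.1 236.7] rot [ 0.251 -0.002 -0.001] q6 -0.66
```

```bash
python3 - <<'E'
from h import *
c=camera_info("wrist")
P=[]
for r,z in [(22,.026),(22,.056),(16.5,.069),(16.5,.079)]:
    for a in np.linspace(0,6.28,60): P.append(proj(c,[.478+r/1000*np.cos(a),-.209+r/1000*np.sin(a),z]))
P=np.array(P); print("expect box",P.min(0),P.max(0))
s=camera_info("scene"); print("post foot near corner", ray(s,(325,222),0), ray(s,(305,214),0),ray(s,(337,211),0))
E
python3 -m creep '[[[0.003,0.041,0.022],[0,0,0],75],[[0.003,0.041,0.022],[0,0,0],75],[[0.003,0.041,0.022],[0,0,0],75],[[0.003,0.041,0.022],[0,0,0],75],[[0.003,0.041,0.022],[0,0,0],75],[[0.003,0.041,0.022],[0,0,0],75],[[0.003,0.041,0.022],[0,0,0],75],[[0.003,0.041,0.022],[0,0,0],75],[[0.003,0.041,0.022],[0,0,0],75],[[0,0.041,0.022],[0,0,0],75],[[0,0,0],[0.13,0,0],75],[[0,0,0],[0.12,0,0],75],[[0,0,0],[0,0,0],75]]'; python3 - <<'E'
from h import *
im,c=snap("wrist","d5")
go(.605,.25,.05,90)
for k in blobs(im,(14,40,60),(32,220,255),300):
    b=cv2.boundingRect(k); print(b); 
    if b[3]<100: weight(c,b,16.5,.025,13,.037)
E
```

```text
expect box [296.23228159 186.07848308] [359.40600994 259.7685299 ]
post foot near corner [0.68020667 0.29231907 0.        ] [0.66519842 0.36728112 0.        ] [0.74512958 0.29549938 0.        ]
t: 28.55
tcp_pos: [0.5892, 0.2602, 0.1526]
tool_rot: [-2.821, 1.554, -2.831]
wrist_force: [0.0, -1.4, 0.1]
opening: 0.0603
t 28.6 tcp [0.5892 0.2598 0.1526] jaw 89.6 tilt [-1.    -0.005 -0.017] open 0.0601 F [-0.2  0.6  0.1]
  mm [102.3  -9.2  17.6] rot [-0.007 -0.017  0.005] q6 0.42
(585, 286, 55, 68)
near [656.6 475.6] far body [667.1 468.3] far knob [662.8 459.2]
sides y 443.159495032515 482.45544941769083 mid 462.8074722251029
(285, 232, 48, 56)
near [611.7 245.3] far body [612.3 245.7] far knob [610.4 246.4]
sides y 229.72704270360373 262.68629925516535 mid 246.20667097938454
```

The large weight matches its expected image box to about 3 px. The small weight is at (0.611, 0.246).

```bash
python3 -m creep '[[[0,0,0],[-0.007,-0.017,0.005],75],[[0.03,-0.013,0.020],[0,0,0],75],[[0.04,0,0],[0,0,0],75],[[0.015,0,0],[0,0,0],75],[[0,0,0],[0,0,0],75]]'; python3 - <<'E'
from h import *
go(.611,.2458,.001,90)
E
```

```text
t: 29.1
tcp_pos: [0.6105, 0.2441, 0.0665]
tool_rot: [0.188, 1.563, 0.202]
wrist_force: [0.6, 0.2, -0.6]
opening: 0.0609
t 29.1 tcp [0.6105 0.2441 0.0665] jaw 90.8 tilt [-1.     0.001  0.007] open 0.0609 F [ 0.6  0.2 -0.6]
  mm [65.5  1.6  0.1] rot [ 0.014  0.007 -0.001] q6 0.37
```

```bash
python3 -m creep '[[[0.02,0.0015,0],[0.014,0.007,-0.001],75],[[0.02,0,0],[0,0,0],75],[[0.015,0,0],[0,0,0],75],[[0.006,0,0],[0,0,0],75],[[0,0,0],[0,0,0],75]]'; python3 - <<'E'
from h import *
go(.611,.2458,.001,90)
E
```

```text
t: 29.6
tcp_pos: [0.6117, 0.2455, 0.0046]
tool_rot: [0.479, 1.566, 0.479]
wrist_force: [-0.0, -0.2, 0.4]
opening: 0.0599
t 29.6 tcp [0.6117 0.2455 0.0046] jaw 90.0 tilt [-1.     0.002  0.004] open 0.0599 F [-0.  -0.2  0.4]
  mm [ 3.6  0.3 -0.7] rot [ 0.001  0.004 -0.002] q6 0.38
```

```bash
python3 -m creep '[[[0.004,0,-0.0005],[0,0.004,-0.002],75],[[0.001,0,0],[0,0,0],105],[[0,0,0],[0,0,0],125],[[0,0,0],[0,0,0],145],[[0,0,0],[0,0,0],170],[[0,0,0],[0,0,0],200],[[0,0,0],[0,0,0],200],[[0,0,0],[0,0,0],200]]'; python3 - <<'E'
from h import *
camera("wrist"); go(.611,.2458,.001,90)
E
python3 -m creep '[[[-0.01,0,0],[0,0,0],200],[[-0.03,0,0],[0,0,0],200],[[-0.04,0,0],[0,0,0],200],[[-0.04,0,0],[0,0,0],200],[[-0.03,0,0],[0,0,0],200],[[0,0,0],[0,0,0],200]]'; python3 - <<'E'
from h import *
im,c=snap("wrist","d6")
go(.454,-.379,.15,91)
for k in blobs(im,(14,40,60),(32,220,255),300): print(cv2.boundingRect(k))
E
```

```text
t: 30.4
tcp_pos: [0.6125, 0.2462, 0.0022]
tool_rot: [0.378, 1.567, 0.379]
wrist_force: [0.7, -0.7, -1.7]
opening: 0.0303
t 30.45 tcp [0.6125 0.2462 0.0022] jaw 90.1 tilt [-1.     0.001  0.004] open 0.0303 F [ 0.2  0.4 -1.8]
  mm [ 1.2 -0.4 -1.5] rot [ 0.001  0.004 -0.001] q6 0.38
t: 31.05
tcp_pos: [0.6105, 0.2454, 0.1591]
tool_rot: [0.532, 1.57, 0.533]
wrist_force: [0.6, -0.2, -1.3]
opening: 0.0307
t 31.1 tcp [0.61   0.2452 0.1569] jaw 90.1 tilt [-1.    -0.    -0.001] open 0.0302 F [-0.6  0.7 -1.4]
  mm [   7.3 -624.1 -156.7] rot [-0.016 -0.001  0.   ] q6 0.38
(284, 286, 92, 130)
(604, 256, 36, 62)
```

```bash
python3 -m creep '[[[-0.003,-0.0415,-0.0104],[0,0,0],200],[[-0.003,-0.0415,-0.0104],[0,0,0],200],[[-0.003,-0.0415,-0.0104],[0,0,0],200],[[-0.003,-0.0415,-0.0104],[0,0,0],200],[[-0.003,-0.0415,-0.0104],[0,0,0],200],[[-0.003,-0.0415,-0.0104],[0,0,0],200],[[-0.003,-0.0415,-0.0104],[0,0,0],200],[[-0.003,-0.0415,-0.0104],[0,0,0],200],[[-0.003,-0.0415,-0.0104],[0,0,0],200],[[-0.003,-0.0415,-0.0104],[0,0,0],200],[[-0.003,-0.0415,-0.0104],[0,0,0],200],[[-0.003,-0.0415,-0.0104],[0,0,0],200],[[-0.003,-0.0415,-0.0104],[0,0,0],200],[[-0.003,-0.0415,-0.0104],[0,0,0],200],[[-0.003,-0.0415,-0.0104],[0,0,0],200],[[0,0,0],[0,0,0],200]]'; python3 -c "
from h import *
go(.4555,-.379,.06,91)"
```

```text
t: 32.7
tcp_pos: [0.4409, -0.3984, 0.1812]
tool_rot: [2.942, 1.542, 2.948]
wrist_force: [-0.4, 0.8, -2.0]
opening: 0.0301
t 32.7 tcp [ 0.4409 -0.3984  0.1812] jaw 90.3 tilt [-1.     0.006 -0.029] open 0.0301 F [-0.4  0.8 -2. ]
  mm [120.9  18.6  18.2] rot [-0.012 -0.029 -0.006] q6 -0.73
```

```bash
python3 -m creep '[[[0,0,0],[-0.012,-0.029,-0.006],200],[[0.03,0.018,0.014],[0,0,0],200],[[0.04,0,0],[0,0,0],200],[[0.03,0,0],[0,0,0],200],[[0,0,0],[0,0,0],200]]'; python3 - <<'E'
from h import *
go(.4555,-.379,.0282,91)
im,c=snap("wrist","d7")
for k in blobs(im,(60,40,85),(95,130,255),500): print("green",cv2.boundingRect(k),rect(c,k,.026))
E
```

```text
t: 33.2
tcp_pos: [0.452, -0.3787, 0.0718]
tool_rot: [2.202, 1.564, 2.216]
wrist_force: [-0.5, 0.0, -2.3]
opening: 0.0298
t 33.2 tcp [ 0.452  -0.3787  0.0718] jaw 90.8 tilt [-1.     0.006 -0.004] open 0.0298 F [-0.5  0.  -2.3]
  mm [43.5 -0.6  3.6] rot [-0.003 -0.004 -0.006] q6 -0.71
green (564, 245, 76, 190) (491, -237, 113, 40, 14.1)
green (289, 209, 77, 97) (440, -379, 49, 35, 0.3)
green (539, 186, 101, 228) (465, -263, 126, 40, -5.0)
green (202, 135, 67, 198) (432, -423, 98, 31, -2.5)
green (281, 131, 155, 199) (424, -350, 105, 50, 34.7)
```

Lateral centre agrees (-379). Descending.

```bash
python3 -m creep '[[[0.012,0,0.0035],[0,-0.004,-0.006],200],[[0.012,0,0],[0,0,0],200],[[0.006,0,0],[0,0,0],200],[[0.003,0,0],[0,0,0],200],[[0,0,0],[0,0,0],200]]'; python3 - <<'E'
from h import *
go(.4555,-.379,.0282,91)
E
```

```text
t: 33.75
tcp_pos: [0.4583, -0.3805, 0.043]
tool_rot: [-0.769, 1.562, -0.754]
wrist_force: [-0.1, -0.7, -1.5]
opening: 0.0303
t 33.75 tcp [ 0.4583 -0.3805  0.043 ] jaw 90.8 tilt [-1.    -0.006  0.006] open 0.0303 F [-0.1 -0.7 -1.5]
  mm [14.8  1.6 -2.9] rot [-0.003  0.006  0.006] q6 -0.71
```

```bash
python3 -m creep '[[[0.005,0.0015,-0.003],[0,0.006,0.006],200],[[0.004,0,0],[0,0,0],200],[[0.002,0,0],[0,0,0],200],[[0,0,0],[0,0,0],200]]'; python3 - <<'E'
from h import *
F=[]
for i in range(3): camera("wrist"); F.append(env.sense()["wrist_force"][2])
print(F); go(.4555,-.379,.0282,91)
E
```

```text
t: 34.15
tcp_pos: [0.4554, -0.3795, 0.0323]
tool_rot: [-0.582, 1.57, -0.568]
wrist_force: [0.6, 0.7, -1.9]
opening: 0.0302
[np.float64(-1.681144346423329), np.float64(-1.9907052187527636), np.float64(-1.1546031945182949)]
t 34.3 tcp [ 0.4557 -0.3796  0.0327] jaw 90.8 tilt [-1.    -0.001  0.002] open 0.0303 F [ 0.3 -0.4 -1.2]
  mm [ 4.5  0.6 -0.2] rot [-0.003  0.002  0.001] q6 -0.71
```

```bash
python3 -m creep '[[[0.0025,0,0],[0,0.002,0.001],200],[[0.0015,0,0],[0,0,0],200],[[0,0,0],[0,0,0],200]]'; python3 - <<'E'
from h import *
F=[]
for i in range(3): camera("wrist"); F.append(env.sense()["wrist_force"][2])
print(F); go(.4555,-.379,.0282,91)
E
python3 -m creep '[[[0.002,0,0],[0,0,0],200],[[0,0,0],[0,0,0],200]]'; python3 - <<'E'
from h import *
F=[]
for i in range(3): camera("wrist"); F.append(env.sense()["wrist_force"][2])
print(F); go(.4555,-.379,.0282,91)
E
```

```text
t: 34.6
tcp_pos: [0.4558, -0.3798, 0.0288]
tool_rot: [-1.997, 1.57, -1.983]
wrist_force: [-0.2, -0.0, -2.9]
opening: 0.0303
[np.float64(-1.9940915548633928), np.float64(-2.027724352583691), np.float64(-1.546455263779132)]
t 34.75 tcp [ 0.4559 -0.3798  0.029 ] jaw 90.8 tilt [-1.    -0.001  0.   ] open 0.0304 F [-0.2  0.5 -1.5]
  mm [ 0.8  0.8 -0.4] rot [-0.003  0.     0.001] q6 -0.71
t: 34.95
tcp_pos: [0.4562, -0.3801, 0.0285]
tool_rot: [-0.938, 1.569, -0.924]
wrist_force: [0.7, -0.7, -1.5]
opening: 0.0304
[np.float64(-2.1428489437142337), np.float64(1.7515074171243386), np.float64(0.05760059732715983)]
t 35.1 tcp [ 0.4562 -0.3801  0.0282] jaw 90.8 tilt [-1.    -0.002  0.001] open 0.0302 F [-0.5 -0.4  0.1]
  mm [-0.   1.2 -0.7] rot [-0.003  0.001  0.002] q6 -0.71
```

Contact just made: the load is taken and z equals the expected 28.2 mm. Releasing and retreating, then a final check.

```bash
python3 -m creep '[[[0,0,0],[0,0,0],160],[[0,0,0],[0,0,0],140],[[0,0,0],[0,0,0],120],[[0,0,0],[0,0,0],100],[[0,0,0],[0,0,0],80],[[0,0,0],[0,0,0],80]]'; python3 -m creep '[[[-0.01,0,0],[0,0,0],80],[[-0.03,0,0],[0,0,0],80],[[-0.04,0,0],[0,0,0],80],[[-0.04,0,0],[0,0,0],80],[[-0.04,0.03,0],[0,0,0],80],[[-0.02,0.04,0],[0,0,0],80],[[0,0,0],[0,0,0],80],[[0,0,0],[0,0,0],80]]'; python3 - <<'E'
from h import *
im,c=snap("wrist","e1"); go(.45,-.3,.2,90)
def box(p,rings):
    P=np.array([proj(c,[p[0]+r/1000*np.cos(a),p[1]+r/1000*np.sin(a),z]) for r,z in rings for a in np.linspace(0,6.28,60)])
    return np.round(np.r_[P.min(0),P.max(0)-P.min(0)])
print("expect large",box((.478,-.209),[(22,.026),(22,.056),(16.5,.069),(16.5,.079)]))
print("expect small",box((.454,-.379),[(16.5,.026),(16.5,.051),(13,.063)]))
for k in blobs(im,(14,40,60),(32,220,255),300): print("brass",cv2.boundingRect(k))
for k in blobs(im,(60,40,165),(95,130,255),100): print("green",cv2.boundingRect(k),rect(c,k,.026))
im,c=snap("side","e2")
for k in blobs(im,(12,60,120),(30,190,255)): 
    r=rect(c,k,.03)
    if 280<r[0]<400 and 300<r[1]<450: print("tape",cv2.boundingRect(k),r)
# dark panel: compare first and last scene views where unoccluded
im,c=snap("scene","e3")
for n,f in [("a","pics/a_scene.png"),("e","pics/e3.png")]:
    g=cv2.imread(f,0)[262:300,248:290]; m=(g<95).astype(np.uint8)
    k=max(cv2.findContours(m,0,1)[0],key=cv2.contourArea); print(n,cv2.boundingRect(k),cv2.contourArea(k))
E
```

```text
t: 35.7
tcp_pos: [0.4564, -0.3803, 0.0282]
tool_rot: [-0.928, 1.568, -0.914]
wrist_force: [-0.0, 0.1, -0.5]
opening: 0.0582
t: 36.5
tcp_pos: [0.4543, -0.3085, 0.2186]
tool_rot: [-0.543, 1.566, -0.53]
wrist_force: [1.0, -0.2, -1.3]
opening: 0.0591
t 36.55 tcp [ 0.4543 -0.3086  0.2186] jaw 90.7 tilt [-1.    -0.002  0.004] open 0.0586 F [0.1 0.1 0.6]
  mm [18.6  8.7 -4.3] rot [0.013 0.004 0.002] q6 -0.61
expect large [421. 210.  69.  70.]
expect small [214. 185.  48.  49.]
brass (0, 397, 86, 83)
brass (421, 212, 66, 67)
brass (215, 187, 46, 47)
green (422, 249, 60, 45) (505, -202, 45, 43, -75.5)
green (410, 173, 63, 52) (451, -216, 45, 42, -75.6)
green (218, 159, 48, 90) (454, -379, 75, 35, 0.2)
tape (330, 291, 26, 17) (334, 385, 65, 61, 31.3)
a (6, 5, 29, 29) 411.0
e (0, 30, 8, 8) 28.0
```

```bash
python3 - <<'E'
from h import *
a=cv2.imread("pics/a_scene.png",0);e=cv2.imread("pics/e3.png",0)
for g in (a,e): print(g[264:300:5,248:290:6])
for f in ("a_side","e2"):
    pass
E
```

```text
[[121 119 122 122 129 123 171]
 [123 127 122 110  71  87  99]
 [121 124 123  71  73  65 116]
 [126 127 104  72  71  90 123]
 [139 128  71  71  63 124 125]
 [113  91  68  71  93 121 123]
 [101 109 112  62 127 122 116]
 [102 101 109 122 120 120 139]]
[[196 194 190 186 182 178 173]
 [188 183 179 175 171 166 161]
 [176 171 167 162 157 151 146]
 [164 158 153 148 142 138 135]
 [178 144 139 136 135 133 131]
 [162 139 134 132 130 127 124]
 [ 81 139 128 125 124 125 121]
 [ 80  82 114 126 125 124 141]]
```

The arm is hiding the bare panel in this last scene view (smooth light-grey values there). It was last seen undisturbed in the wrist pictures, and nothing has gone near it since. Handing in.

```bash
python3 -c "
from station import job
print(job.close_job())"
```

```text
the job is handed in; nothing more can be done
None
```

I laid both green panels in their nests and stood the brass weights on them, the large one on the long panel and the small one on the short. I handed the job in at about 36.6 s, with the gripper open and clear above the nests.

**Panels:**
- **Long panel:** measured at (478, -209) mm, 14.5°, against a nest estimate of (477, -209) mm, 14.5°. This was before its weight went on.
- **Short panel:** measured at (454, -379) mm, 0.2° with its weight on, against (453, -378) mm, 0.8°.
- **Seating:** both looked flat between their pins in the last pictures I viewed. I set each panel down by height, because the force readings showed no clear touch.

**Weights:** I lowered each one in 1 to 3 mm steps until it rested on the glass, then released it slowly. Net upward force at touch was about 4 to 5 N for the large weight and under 2 N for the small one. In the last wrist picture both matched their expected outlines on the panel centres to about 3 pixels, roughly 2 mm.

**Bystanders:**
- **Tape roll:** unchanged between the first and last side views.
- **Bare panel:** my last check failed because the arm hid it in the final scene picture. It looked undisturbed in the wrist picture at about 12 s, and no move went near it afterwards.

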